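Load the mould press in the goldsmith's workshop

ROBOT

A 7-joint arm with a two-finger parallel gripper is mounted at the origin on the work surface. World frame = base frame: x ahead of the robot, y to its left, z up, the work surface at z = 0. Lengths are in m, angles in rad, forces in N, time in s.
With the tool pointing down it reaches from about 0.425 to 0.925 m from the base axis. Payload 6.8 kg.
Tool frame: the origin (TCP) lies on the centre line of the jaws, within the pads' length; the fingertips stand 8 mm ahead of it and the grasp point (between the pads) lies 11 mm behind it (bot.tips_ahead is the distance from the TCP to the fingertips, in m); z points along the fingers, y is the line along which they close (so a half turn about z gives the same grasp; the last joint's range is limited). The gripper opens to 85 mm and grips with 20 to 120 N. Pads are 22 mm wide; open, the fingers measure 114 mm over their backs; the gripper's body (76 mm by 85 mm) begins 54 mm behind the grasp point. The pads swing forward as they close: fully open they stand 13 mm farther back than shut.
Start: joints at [1.189, 0.477, 0.022, 1.555, -0.011, 1.109, -0.083], TCP at [0.183, -0.65, 0.239] pointing down, gripper open.
Joint ranges: [-2.96, 2.96], [-0.34, 2.1], [-1.41, 1.46], [0.24, 2.44], [-1.37, 4.51], [0.17, 1.92], [-2.96, 2.96]. Speed limits (rad/s): [2.39, 2.39, 3.14, 3.14, 3.14, 3.14, 3.14].

INTERFACE

Orientations are given as a unit quaternion [w, x, y, z].
In Python, from station import bot gives the robot as it stands.
- The arm moves only by the tool send_rows, never from a script. Its argument "deltas" is text: rows parted by semicolons, each of 4 numbers parted by spaces: the shift along the tool's x, y, z in m, then the turn about the tool's z in degrees. In form: x y z spin; .... A call has 1 to 5 rows; each row is the pose to reach, as a shift and turn from the pose commanded when the call began, along the tool's axes at that moment; what a row does not reach only later rows make up. A row lasts 1/10 s, in which the tool goes at most 50 mm and 8.59 degrees, less where a joint would pass 70% of its speed; a pose out of reach is approached as far as the arm can. A call with a gripper value outside its range is refused whole. "claw" is the opening, from 0 (shut) to 1 (fully open), set as the call begins (left out, the last holds). The fingers move at their own pace and stop on an object; "force" is the grip in N (left out, the last holds). Time passes only in rows, so rows that repeat a pose let the fingers close. It gives the time, the measured TCP pose, the force, the opening and the grip force at its end, in the units of the state.
- bot.get_obs(): the state, without advancing time (a new reading comes with each control period).
- bot.read_camera(name): name is "side" or "top"; returns a dict with "img" (480x640x3 uint8, red, green, blue), "depth" (480x640 float32, m along the optical axis (not along the pixel's ray), 0 where there is no reading), "fx", "fy", "cx", "cy" (pixels), "camera_from_world" (4x4, takes a point from world to camera coordinates). Camera axes: x right, y up, looking along -z (the intrinsics and any distortion apply to the point x, -y, -z); pixel columns grow to the right and rows downward; lengths in m; the calibration is good to about 2 mm. A picture is of the moment at which its call begins.
- bot.hand_in(): hands the job in; it is judged then, once.
Trained networks look in a picture, given as the dict that the camera call returned (one of the last four; its "shot" number tells which), for a name from the list of things; names that differ only in an ending like _2 or _b are one class to them, and where a whole thing is asked for, a point or a joint stands for the part that bears it (a point fixed in the world has none). Each returns a list of dicts, best first, with "confidence" (0 to 1); they miss things now and then, are a little off and sometimes report something else, mostly with a low value. They report only what shows in the picture. A call takes as long as a camera call. They do not tell look-alikes from the thing itself.
- bot.masks_of(picture, query): "mask" (480x640 bool, what is visible of it).
- bot.landmark_of(picture, query): "xyz" ([x, y, z] in m, in world coordinates, good to about 4 mm: a listed point, or the origin of a listed thing).
The state is a dict: "t": time; "q": joint angles; "joint_vel": joint speeds; "joint_torque": joint torques, N m; "eef_pos": TCP position; "tool_rot": TCP orientation; "contact_force": force on the tool from outside, world axes, zero at the start; "torque": the same for the moment, N m; "gripper_width": opening from 0.0 (shut) to 1.0 (fully open); "grasp_force": force on a finger pad.
Only numpy, scipy, OpenCV 4.12 (cv2) and the standard library are available. Lean on these libraries where they do the work, as an engineer would, in place of code of your own. Each camera call takes 0.05 s, during which the arm holds its last target. There are 200 camera calls.

TASK

Load the packed mould frame into the press: lay it on the front plate and slide it end-first, square and central, in between the platens until it holds the sensing pin at the back fully in by itself; set it down and push it gently, never ramming it. Then swing the folding handle up out of the handwheel, wind the wheel clockwise until the upper platen grips the frame firmly, and fold the handle flat again, leaving everything else on the bench where it is.

Things in the scene. Friction and masses are not known exactly. Their poses are not given: they have to be found in the camera images.
- press: Grey C-frame bench press for mould frames, fixed. Origin on the bench under its screw axis; x from its open front (robot side) to its back, y left, z up. Base: x -140 to 105, 160 wide, 75 high (mm). Spine at the back: x 62 to 105, 90 wide, up to z 205. Between platens, before the spine, an adjustable stop block with the sensing pin, hidden under the head: see pin.
- loading_plate (a point): Centre of the top of the loading plate, press x -92.5, z 90 mm. Flat steel, 110 mm wide (y -55 to 55), x -140 to -45; the lower platen carries on flush behind it, x -45 to 45. Set the frame down here, then slide it in. A frame that is home sticks out 4 to 20 mm in front of the platens.
- head_front (a point): Lower front edge, in the middle, of the head that overhangs the platens: press x -45, z 163 mm. The head is 70 mm wide, z 163 to 205 and runs back to the spine. The gap between the platens is open to the front and sides; an upright gripper cannot follow the frame under the head, a tilted one can push its front end.
- pin (a joint): Brass sensing pin, 6 mm thick, sticking 4 mm out of the stop's face to the front, central, 9 mm over the platen. 0 = out, 0.004 m = flush. Spring 0.3 to 0.9 N: a frame lying there stays put. Stop: block 46 mm wide, 16 high, rigid; its face is at any press x from 30 to 46 mm as last clamped. The place is not given: feel for it. A frame slides with 2 to 7 N.
- frame: Packed mould frame, the thing to load: solid aluminium block filled with black rubber, 95 mm long (its x), 60 wide (its y), 22 high, 0.28 to 0.56 kg; both ends alike. Lies flat on the bench, left or right of the press. Origin at the centre of its underside. Goes in with its x along the press's x, either end first.
- platen: Upper platen, steel, 90 x 90 x 14 mm, on the screw axis. Origin at the centre of its underside; starts 9 to 14 mm above the top of a loaded frame. Comes straight down 4 mm per rad of the wheel. Sprung: it meets the frame with 12 N, plus 12 N for each mm (0.25 rad) wound on, for 6 mm at most; about 3 mm on is a firm grip.
- wheel (a joint): Aluminium handwheel on top of the press, 120 mm across, vertical axis. Value: rad wound clockwise seen from above, which lowers the platen; starts at 0 to 1.2, end stop 5.8. Stiff: 0.35 N m (7 N at the handle), rising by up to 0.3 N m as the platen grips; stays where it is left.
- wheel_center (a point): Wheel axis at the wheel's flat top face, press x 0, y 0, z 236 mm; the rim stands 2 mm higher.
- handle (a joint): folding crank handle of the wheel. 0 = folded flat, lying from the rim across the hub; 1.57 = swung straight up, standing parallel to the wheel's axis, against its stop. Stays where it is left (friction 0.06 N m).
- handle_hinge (a point): hinge of the handle, between two lugs on the rim, 52 mm from the wheel axis, 12 mm above the wheel's flat top. The hinge axis is level and at right angles to the line from it to the wheel axis.
- handle_ball (a point): Centre of the ball knob, 20 mm across, on the free end of the handle, 50 mm from the hinge. Handle: straight, 12 mm thick, black; grip and ball spin freely round the handle's long axis. Folded, the ball lies about over the wheel's hub, 2 mm clear of its flat top; swung up, it stands 50 mm above the hinge.
- bench_block: bystander: plain steel block 63 x 63 x 22 mm, lying on the other side of the press from the frame. Origin under its centre.
- empty_frame: bystander: small open aluminium frame 62 x 48 x 16 mm, nothing inside. Origin under its centre.
- jar: bystander: small lidded glass jar, 58 mm across, 62 mm high. Origin under its centre.
- mallet: bystander: hammer, 220 mm long, lying beyond the press on the left. Origin under it.
- scorper: bystander: wooden-handled hand tool, 160 mm long, lying beyond the press on the right. Origin under it.
- tweezers: bystander: steel tweezers, 135 mm long, 8 mm high, lying in front of the press. Origin under them.
- caliper: bystander: steel caliper with a black slide, 170 mm long, 12 mm high, lying at the near left. Origin under it.
Not all that is in view belongs to the job. Leave any brown, green or orange look-alike of the frame alone.

How it is judged:
By the outcome, as a careful person would: the job done as asked, in the order asked, and still so for the second after the job is handed in, with the robot touching nothing.
It also fails if it takes over 72 s, if anything falls off the work surface, if the arm or the gripper's body presses on something with over 40 N, if the wrist force passes 120 N, or if a joint passes its speed limit or range.

## Working session

There is one attempt and no reset: what is moved stays moved. The work goes in short steps, Python scripts to look and compute and a tool call to move; the robot and the scene stay as the last step left them, time stands still between calls to the robot, and variables do not carry over. Pictures are saved under pics/ and viewed, at most 10 in all, crops included, and the job is handed in when it is done.

Besides the shell and the picture viewer there is one more tool, called after ">>>" in YAML: its name, and indented under it one key for each argument. send_rows: Moves the arm, as the interface text tells. Its arguments: {"type":"object","properties":{"deltas":{"type":"string"},"claw":{"type":"number"},"force":{"type":"number"}},"required":["deltas"]}

```bash
ls; mkdir -p pics; cat > h.py <<'E'
import numpy as np, cv2
from station import bot
from scipy.spatial.transform import Rotation as R
def save(p,name,crop=None,k=1):
    im=p['img'][:,:,::-1]
    if crop: im=im[crop[1]:crop[3],crop[0]:crop[2]]
    cv2.imwrite('pics/'+name,cv2.resize(im,None,fx=k,fy=k,interpolation=cv2.INTER_CUBIC))
def pts(p,mask):
    v,u=np.nonzero(mask&(p['depth']>0)); d=p['depth'][v,u]
    c=np.c_[(u-p['cx'])/p['fx']*d,-(v-p['cy'])/p['fy']*d,-d,np.ones(len(d))]
    return (c@np.linalg.inv(p['camera_from_world']).T)[:,:3]
def proj(p,x):
    c=p['camera_from_world']@np.r_[x,1]
    return p['cx']+p['fx']*c[0]/-c[2], p['cy']-p['fy']*c[1]/-c[2]
def st():
    o=bot.get_obs(); r=R.from_quat(np.roll(o['tool_rot'],-1)).as_matrix()
    print('t',round(o['t'],2),'pos',np.round(o['eef_pos'],4),'F',np.round(o['contact_force'],1),'w',round(o['gripper_width'],3),'gf',o['grasp_force'])
    print('axes cols x,y,z:\n',np.round(r,3)); return o,r
E
python3 - <<'E'
from h import *
st()
a=bot.read_camera('top');b=bot.read_camera('side')
cv2.imwrite('pics/a.png',a['img'][:,:,::-1]);cv2.imwrite('pics/b.png',b['img'][:,:,::-1])
for n,p in (('top',a),('side',b)):
  for q in ['press','loading_plate','head_front','frame','wheel_center','handle_hinge','handle_ball','platen','bench_block','jar','empty_frame','tweezers','mallet','caliper','scorper']:
    print(n,q,[(np.round(d['xyz'],3).tolist(),round(d['confidence'],2),np.round(proj(p,d['xyz'])).tolist()) for d in bot.landmark_of(p,q)[:3]])
E
```

```text
pics
t 0.0 pos [ 0.1824 -0.6493  0.2383] F [-0.2 -0.3  0.5] w 1.001 gf 0.0
axes cols x,y,z:
 [[ 0.963  0.27  -0.001]
 [ 0.27  -0.963  0.002]
 [-0.    -0.002 -1.   ]]
top press [([0.641, -0.016, 0.0], 0.9, [302.0, 211.0]), ([0.633, -0.015, 0.246], 0.33, [301.0, 199.0])]
top loading_plate [([0.546, -0.019, 0.089], 0.87, [303.0, 241.0]), ([0.595, -0.017, 0.166], 0.18, [302.0, 219.0])]
top head_front [([0.595, -0.013, 0.164], 0.75, [301.0, 219.0])]
top frame [([0.356, -0.29, 0.0], 0.98, [400.0, 308.0]), ([0.522, -0.275, -0.003], 0.86, [393.0, 250.0]), ([0.473, -0.412, -0.002], 0.73, [441.0, 266.0])]
top wheel_center [([0.642, -0.016, 0.238], 0.62, [302.0, 196.0])]
top handle_hinge [([0.583, -0.011, 0.245], 0.72, [300.0, 219.0]), ([0.642, -0.013, 0.236], 0.45, [300.0, 196.0])]
top handle_ball [([0.633, -0.014, 0.248], 0.62, [301.0, 199.0])]
top platen []
top bench_block [([0.506, 0.296, 0.0], 0.6, [194.0, 261.0])]
top jar [([0.35, 0.162, -0.001], 0.59, [242.0, 314.0])]
top empty_frame [([0.336, -0.152, 0.003], 0.59, [352.0, 316.0])]
top tweezers [([0.398, 0.014, 0.0], 0.49, [293.0, 296.0]
[... 891 characters left out ...]
.59, [375.0, 195.0]), ([0.635, -0.018, 0.25], 0.58, [374.0, 191.0])]
side platen [([0.637, -0.019, 0.124], 0.73, [371.0, 236.0])]
side bench_block [([0.506, 0.296, -0.002], 0.76, [299.0, 202.0])]
side jar [([0.352, 0.161, -0.001], 0.8, [249.0, 239.0]), ([0.71, -0.3, 0.002], 0.6, [436.0, 368.0])]
side empty_frame [([0.337, -0.154, -0.004], 0.78, [248.0, 336.0])]
side tweezers [([0.4, 0.013, -0.001], 0.57, [271.0, 276.0])]
side mallet []
side caliper [([0.296, 0.35, -0.004], 0.52, [227.0, 199.0]), ([0.352, 0.156, 0.0], 0.46, [249.0, 239.0]), ([0.509, 0.294, -0.001], 0.4, [300.0, 202.0])]
side scorper [([0.712, -0.296, 0.0], 0.68, [435.0, 366.0]), ([0.297, 0.348, -0.003], 0.18, [228.0, 199.0])]
```

View pics/a.png

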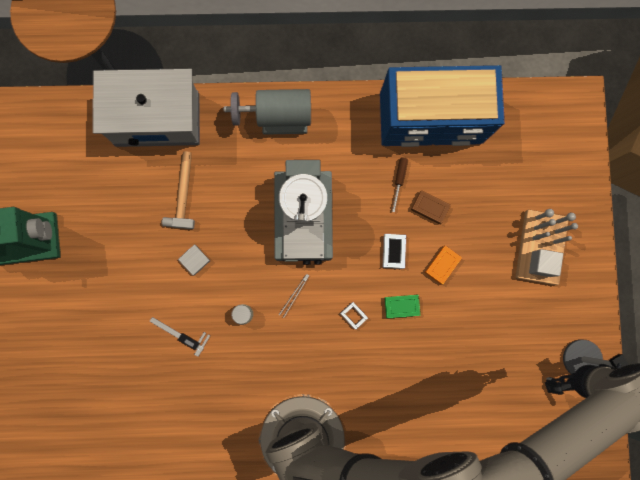

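View pics/b.png

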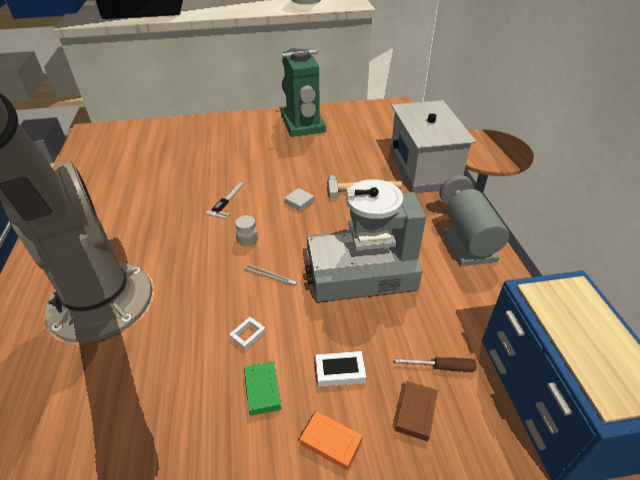

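The pictures show four frame-like things in the top view: silver with black filling (394,251), green (402,307), orange (443,265) and brown (430,207). The aluminium one with black rubber at (394,251) fits; I'll confirm it in a crop. The handle is folded, with its hinge at the front of the wheel.

```bash
python3 - <<'E'
from h import *
a=bot.read_camera('top');b=bot.read_camera('side')
A=np.array(a['img'][150:330,260:470,::-1]); B=b['img'][180:400,290:440,::-1]
A=cv2.resize(A,None,fx=2.4,fy=2.4,interpolation=cv2.INTER_CUBIC);B=cv2.resize(B,(290,432),interpolation=cv2.INTER_CUBIC)
cv2.imwrite('pics/c.png',np.hstack([A,B]))
for n,p in (('top',a),('side',b)):
    ms=bot.masks_of(p,'frame')
    for m in ms:
        v,u=np.nonzero(m['mask']); 
        P=pts(p,m['mask'])
        c=np.median(P,0)
        if np.hypot(c[0]-.52,c[1]+.276)<.03:
            print(n,'frame',m['confidence'],c)
            Q=P[np.abs(P[:,2]-.022)<.006]
            print(len(Q),cv2.minAreaRect((Q[:,:2]*1000).astype(np.float32)),Q[:,2].mean())
    P=pts(p,np.ones((480,640),bool)); P=P[(abs(P[:,0]-.64)<.2)&(abs(P[:,1]+.016)<.13)]
    for lo,hi in ((.070,.082),(.085,.095),(.198,.212)):
        Q=P[(P[:,2]>lo)&(P[:,2]<hi)]
        if n=='side' and len(Q)==0: continue
        print(n,lo,len(Q),cv2.minAreaRect((Q[:,:2]*1000).astype(np.float32)), np.round(Q.min(0),3),np.round(Q.max(0),3))
    Q=P[(P[:,2]>.232)&(P[:,2]<.241)]; print('wheel',len(Q),cv2.minEnclosingCircle((Q[:,:2]*1000).astype(np.float32)),Q.min(0),Q.max(0))
    Q=P[(P[:,2]>.243)]; print('handle',len(Q),Q.min(0),Q.max(0))
    print('handlerect',cv2.minAreaRect((Q[:,:2]*1000).astype(np.float32)))
E
```

```text
top frame 0.89 [ 0.5182475  -0.27556774  0.02060015]
578 ((519.4651489257812, -276.9708557128906), (60.871604919433594, 95.20907592773438), 87.03913116455078) 0.021355135113058293
top 0.07 1246 ((621.0939331054688, -19.543426513671875), (158.9505157470703, 245.66200256347656), 89.6094970703125) [ 0.498 -0.1    0.07 ] [0.744 0.06  0.082]
top 0.085 1180 ((598.9915771484375, -16.82146453857422), (207.2135009765625, 118.34004211425781), 4.253715991973877) [ 0.498 -0.075  0.085] [0.698 0.048 0.095]
top 0.198 504 ((719.8089599609375, -21.613231658935547), (87.60456085205078, 44.92815399169922), 89.22880554199219) [ 0.697 -0.066  0.198] [0.743 0.022 0.212]
wheel 1270 ((638.135498046875, -19.474821090698242), 60.38142013549805) [ 0.57824406 -0.07731898  0.2320043 ] [0.69790729 0.03812697 0.24098548]
handle 202 [ 0.57928999 -0.07672355  0.24305372] [0.6928027  0.03283686 0.26182483]
handlerect ((637.0510864257812, -22.411705017089844), (111.3976821899414, 106.2350845336914), 28.48927116394043)
side frame 0.8 [ 0.51730782 -0.28244844  0.0214878 ]
1322 ((517.7743530273438, -275.3995361328125), 
[... 196 characters left out ...]
[ 0.496 -0.101  0.07 ] [0.741 0.065 0.082]
side 0.085 2203 ((618.0086059570312, -18.9571533203125), (114.89753723144531, 244.23684692382812), 88.16925811767578) [ 0.496 -0.075  0.085] [0.739 0.042 0.095]
side 0.198 722 ((666.2486572265625, -17.908531188964844), (93.4743423461914, 149.52305603027344), 88.95867919921875) [ 0.591 -0.066  0.198] [0.742 0.028 0.209]
wheel 1407 ((636.96826171875, -17.925214767456055), 61.79685974121094) [ 0.57665404 -0.07920217  0.2320168 ] [0.69594812 0.04270459 0.24097236]
handle 225 [ 0.57652238 -0.02840153  0.243032  ] [0.64343342 0.00168897 0.26007838]
handlerect ((610.5503540039062, -14.987337112426758), (27.041593551635742, 66.01178741455078), 83.955078125)
```

View pics/c.png

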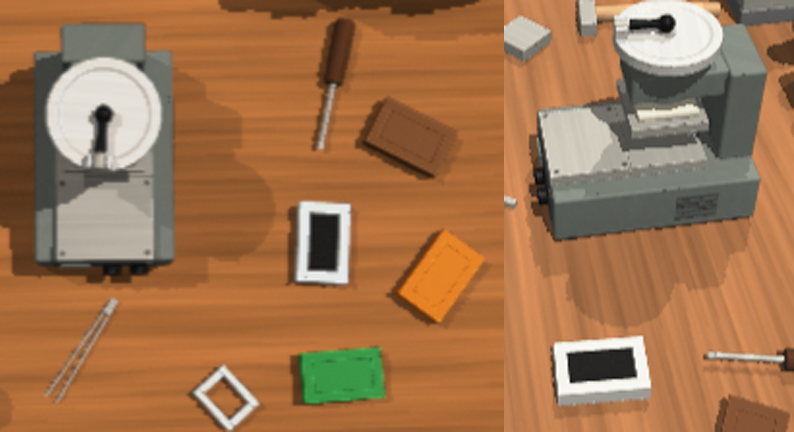

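The crop confirms that the silver, black-filled block at top-view (394,251) is the frame. Its centre is about (0.519,-0.276), yaw about -3.6°. The press origin is about (0.638,-0.0185), yaw about -1°. I'll move towards the frame now.

>>> send_rows:
  deltas: "0.04 -0.028 0 0; 0.08 -0.056 0 0; 0.12 -0.083 0 0; 0.16 -0.111 0 0; 0.2 -0.139 0 0"
  claw: 1

```text
t: 2.3
eef_pos: [0.3385, -0.4604, 0.2396]
tool_rot: [0.0, 0.991, 0.136, 0.0]
contact_force: [0.9, -1.2, -0.2]
gripper_width: 1.003
grasp_force: 0.0
```

>>> send_rows:
  deltas: "0.04 -0.028 0 0; 0.08 -0.056 0 0; 0.12 -0.083 0 0; 0.16 -0.111 0 0; 0.198 -0.139 0 0"

```text
t: 2.8
eef_pos: [0.4918, -0.2729, 0.2396]
tool_rot: [0.0, 0.991, 0.137, 0.0]
contact_force: [1.6, -0.4, -0.5]
gripper_width: 1.001
grasp_force: 0.0
```

>>> send_rows:
  deltas: "0 0 0.03 6.4; 0 0 0.06 12.8; 0 0 0.09 19.2; 0 0 0.12 19.2; 0 0 0.15 19.2"

```text
t: 3.3
eef_pos: [0.4908, -0.2747, 0.0884]
tool_rot: [0.0, 1.0, -0.031, 0.0]
contact_force: [0.3, 0.6, -0.3]
gripper_width: 1.002
grasp_force: 0.0
```

```bash
python3 - <<'E'
from h import *
st(); print(bot.tips_ahead)
a=bot.read_camera('top');b=bot.read_camera('side')
for n,p in (('top',a),('side',b)):
    P=pts(p,np.ones((480,640),bool)); P=P[(abs(P[:,0]-.62)<.14)&(abs(P[:,1]+.016)<.1)]
    for lo,hi,xs in ((.071,.079,(.51,.73)),(.086,.094,(.505,.59)),(.199,.211,(.70,.74))):
        Q=P[(P[:,2]>lo)&(P[:,2]<hi)]; bins=np.arange(xs[0],xs[1],.008)
        for f,s in ((np.min,'R'),(np.max,'L')):
            e=np.array([(x+.004,f(q[:,1])) for x in bins if len(q:=Q[(Q[:,0]>=x)&(Q[:,0]<x+.008)])>2])
            if len(e)<4: continue
            vx,vy,x0,y0=cv2.fitLine(e.astype(np.float32),cv2.DIST_HUBER,0,.001,.001).ravel()
            print(n,lo,s,len(e),'deg',round(np.degrees(np.arctan(vy/vx)),2),'y@.638',round(y0+vy/vx*(.638-x0),4))
E
```

```text
t 3.3 pos [ 0.4908 -0.2747  0.0884] F [ 0.3  0.6 -0.3] w 1.002 gf 0.0
axes cols x,y,z:
 [[ 0.998 -0.061  0.001]
 [-0.061 -0.998 -0.   ]
 [ 0.001  0.    -1.   ]]
0.008
top 0.071 R 28 deg -0.57 y@.638 -0.0982
top 0.071 L 28 deg -0.26 y@.638 0.0589
top 0.086 R 11 deg -1.14 y@.638 -0.0742
top 0.086 L 11 deg -1.32 y@.638 0.0322
top 0.199 R 6 deg 6.64 y@.638 -0.0739
top 0.199 L 6 deg -3.93 y@.638 0.0275
side 0.071 R 21 deg -0.95 y@.638 -0.0974
side 0.071 L 21 deg 5.62 y@.638 -0.0679
side 0.199 R 6 deg 45.14 y@.638 -0.1453
side 0.199 L 6 deg 32.5 y@.638 -0.0371
```

>>> send_rows:
  deltas: "0 0 0.03 0; 0 0 0.055 0; 0 0 0.068 0; 0 0 0.073 0; 0 0 0.075 0"

```text
t: 3.9
eef_pos: [0.4911, -0.2749, 0.015]
tool_rot: [0.0, 1.0, -0.031, 0.0]
contact_force: [-0.9, -0.5, 1.0]
gripper_width: 0.999
grasp_force: 0.0
```

>>> send_rows:
  deltas: "0 0 0 0; 0 0 0 0; 0 0 0 0; 0 0 0 0; 0 0 0 0"
  claw: 0.5
  force: 70

```text
t: 4.4
eef_pos: [0.4914, -0.2749, 0.0159]
tool_rot: [0.0, 1.0, -0.031, 0.001]
contact_force: [-0.7, 1.4, 6.6]
gripper_width: 0.68
grasp_force: 74.7
```

>>> send_rows:
  deltas: "0 0 -0.015 0; 0 0 -0.05 0; 0 0 -0.09 0; 0 0 -0.12 0; 0 0 -0.125 0"

```text
t: 4.9
eef_pos: [0.4925, -0.2757, 0.144]
tool_rot: [0.001, 1.0, -0.031, 0.003]
contact_force: [0.4, -0.8, -3.5]
gripper_width: 0.68
grasp_force: 77.0
```

>>> send_rows:
  deltas: "-0.002 -0.035 0 0; -0.004 -0.08 0 0; -0.006 -0.125 0 0; -0.008 -0.17 0 -1; -0.01 -0.21 0 -2.6"

```text
t: 5.4
eef_pos: [0.4921, -0.0621, 0.1387]
tool_rot: [-0.0, 1.0, -0.007, -0.001]
contact_force: [0.4, -0.3, -4.1]
gripper_width: 0.674
grasp_force: 77.0
```

```bash
python3 - <<'E'
from h import *
st()
a=bot.read_camera('top');b=bot.read_camera('side')
save(b,'d.png',(200,60,460,320),2.2)
E
```

```text
t 5.4 pos [ 0.4921 -0.0621  0.1387] F [ 0.4 -0.3 -4.1] w 0.674 gf 77.0346987247467
axes cols x,y,z:
 [[ 1.    -0.014 -0.002]
 [-0.014 -1.     0.   ]
 [-0.002 -0.    -1.   ]]
```

View pics/d.png

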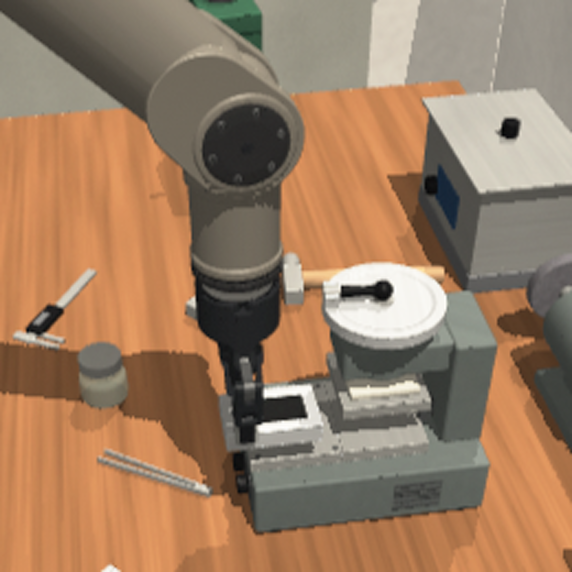

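>>> send_rows:
  deltas: "0.001 -0.03 0 0; 0.002 -0.0455 0.005 0; 0.01 -0.0455 0.015 0; 0.018 -0.0455 0.022 0; 0.018 -0.0455 0.025 0"

```text
t: 6.0
eef_pos: [0.5126, -0.0204, 0.1131]
tool_rot: [0.0, 1.0, -0.009, -0.001]
contact_force: [-0.9, -0.1, -4.3]
gripper_width: 0.673
grasp_force: 77.2
```

>>> send_rows:
  deltas: "0 0 0.002 0; 0 0 0.004 0; 0 0 0.005 0; 0 0 0.006 0; 0 0 0.006 0"

```text
t: 6.5
eef_pos: [0.5121, -0.0193, 0.1084]
tool_rot: [0.0, 1.0, -0.008, 0.0]
contact_force: [0.2, 0.4, -4.2]
gripper_width: 0.672
grasp_force: 77.2
```

```bash
python3 - <<'E'
from h import *
st()
E
```

```text
t 6.5 pos [ 0.5121 -0.0193  0.1084] F [ 0.2  0.4 -4.2] w 0.672 gf 77.1753466129303
axes cols x,y,z:
 [[ 1.    -0.016  0.   ]
 [-0.016 -1.    -0.   ]
 [ 0.     0.    -1.   ]]
```

>>> send_rows:
  deltas: "0 -0.001 0.001 0; 0 -0.002 0.002 0; 0 -0.002 0.003 0; 0 -0.002 0.003 0"

```text
t: 6.9
eef_pos: [0.5123, -0.0169, 0.1059]
tool_rot: [-0.0, 1.0, -0.008, 0.0]
contact_force: [-3.3, 0.6, 3.3]
gripper_width: 0.681
grasp_force: 78.1
```

```bash
python3 - <<'E'
from h import *
st()
a=bot.read_camera('top');b=bot.read_camera('side')
A=cv2.resize(np.array(a['img'][180:270,255:345,::-1]),(400,400),interpolation=cv2.INTER_CUBIC)
B=cv2.resize(np.array(b['img'][190:290,290:390,::-1]),(400,400),interpolation=cv2.INTER_CUBIC)
cv2.imwrite('pics/e.png',np.hstack([A,B]))
E
```

```text
t 6.9 pos [ 0.5123 -0.0169  0.1059] F [-3.3  0.6  3.3] w 0.681 gf 78.13246965408325
axes cols x,y,z:
 [[ 1.    -0.016  0.   ]
 [-0.016 -1.     0.   ]
 [ 0.    -0.    -1.   ]]
```

View pics/e.png

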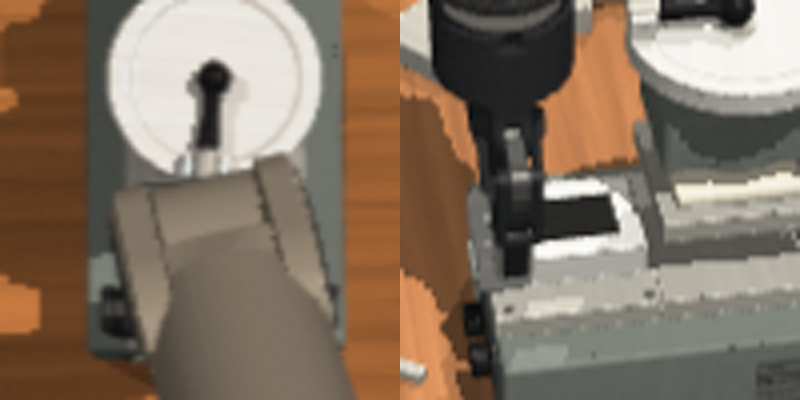

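>>> send_rows:
  deltas: "0.004 0 -0.0005 0; 0.008 0 -0.0005 0; 0.012 0 -0.0005 0; 0.016 0 -0.0005 0; 0.02 0 -0.0005 0"

```text
t: 7.5
eef_pos: [0.5323, -0.0176, 0.1059]
tool_rot: [0.0, 1.0, -0.008, -0.0]
contact_force: [-5.7, 1.0, 5.3]
gripper_width: 0.675
grasp_force: 78.2
```

>>> send_rows:
  deltas: "0 0 0 0; 0 0 0 0; 0 0 0 0"
  claw: 1

```text
t: 7.8
eef_pos: [0.5326, -0.0175, 0.1058]
tool_rot: [-0.0, 1.0, -0.008, 0.0]
contact_force: [-0.2, -0.3, -0.7]
gripper_width: 1.0
grasp_force: 0.0
```

```bash
python3 - <<'E'
from h import *
st()
E
```

```text
t 7.8 pos [ 0.5326 -0.0175  0.1058] F [-0.2 -0.3 -0.7] w 1.0 gf 0.0
axes cols x,y,z:
 [[ 1.    -0.016  0.001]
 [-0.016 -1.     0.   ]
 [ 0.001 -0.    -1.   ]]
```

>>> send_rows:
  deltas: "-0.02 0 0 0; -0.04 0 -0.01 0; -0.06 0 -0.04 0; -0.075 0 -0.06 0; -0.09 0 -0.07 0"

```text
t: 8.3
eef_pos: [0.4426, -0.016, 0.1776]
tool_rot: [-0.0, 1.0, -0.008, 0.002]
contact_force: [0.4, 0.3, 0.5]
gripper_width: 0.998
grasp_force: 0.0
```

```bash
python3 - <<'E'
from h import *
o,r=st(); print(np.round(o['q'],2))
b=bot.read_camera('side');P=pts(b,np.ones((480,640),bool))
e=o['eef_pos']
Q=P[(abs(P[:,0]-e[0])<.04)&(abs(P[:,1]-e[1])<.07)&(P[:,2]>.1)&(P[:,2]<.45)]
for s in (-1,1):
    q=Q[np.sign(Q[:,1]-e[1])==s]; print(s,len(q),'zmin-tcp',q[:,2].min()-e[2], 'pct',np.percentile(q[:,2],[1,3])-e[2])
for z in np.arange(-.02,.2,.02):
    q=Q[(Q[:,2]-e[2]>=z)&(Q[:,2]-e[2]<z+.02)]
    if len(q): print(round(z,2),len(q),np.round(q.min(0)-e,3),np.round(q.max(0)-e,3))
P=P[(abs(P[:,0]-.56)<.06)&(abs(P[:,1]+.017)<.05)&(abs(P[:,2]-.112)<.005)]
print(len(P),cv2.minAreaRect((P[:,:2]*1000).astype(np.float32)),P.min(0),P.max(0))
E
```

```text
t 8.3 pos [ 0.4426 -0.016   0.1776] F [0.4 0.3 0.5] w 0.998 gf 0.0
axes cols x,y,z:
 [[ 1.    -0.016  0.003]
 [-0.016 -1.     0.   ]
 [ 0.003 -0.    -1.   ]]
[ 0.11  0.19 -0.24  2.14  0.06  0.82 -1.75]
-1 3399 zmin-tcp 0.006336495448290291 pct [0.01921746 0.03753632]
1 20 zmin-tcp 0.03253483538875612 pct [0.03341664 0.03518025]
0.0 41 [-0.013 -0.058  0.006] [ 0.008 -0.047  0.02 ]
0.02 65 [-0.013 -0.058  0.02 ] [0.008 0.047 0.04 ]
0.04 28 [-0.016 -0.07   0.049] [ 0.011 -0.046  0.06 ]
0.06 68 [-0.019 -0.07   0.06 ] [ 0.014 -0.031  0.08 ]
0.08 170 [-0.022 -0.07   0.08 ] [0.017 0.018 0.1  ]
0.1 221 [-0.02 -0.07  0.1 ] [ 0.017 -0.014  0.12 ]
0.12 298 [-0.04  -0.039  0.12 ] [ 0.034 -0.     0.14 ]
0.14 362 [-0.039 -0.041  0.14 ] [ 0.035 -0.003  0.16 ]
0.16 311 [-0.039 -0.038  0.16 ] [0.035 0.006 0.179]
0.18 362 [-0.04  -0.041  0.181] [ 0.037 -0.002  0.2  ]
728 ((558.6561889648438, -17.818517684936523), (93.55799102783203, 63.406429290771484), 0.033204637467861176) [ 0.51188677 -0.04954629  0.10700564] [0.60545217 0.01388249 0.11595458]
```

```bash
python3 - <<'E'
from h import *
o=bot.get_obs(); e=np.array(o['eef_pos'])
for n in ('side','top'):
    b=bot.read_camera(n);P=pts(b,np.ones((480,640),bool))-e
    if n=='side': save(b,'f.png',(225,95,355,275),3.3)
    Q=P[(abs(P[:,0])<.06)&(abs(P[:,1])<.11)&(P[:,2]>-.02)&(P[:,2]<.2)]
    for z in np.arange(0,.16,.01):
        q=Q[(Q[:,2]>=z)&(Q[:,2]<z+.01)]
        if len(q)>3: print(n,round(z,2),len(q),'x',np.round(np.percentile(q[:,0],[1,99])*1000),'y',np.round(np.percentile(q[:,1],[1,99])*1000))
E
```

```text
side 0.0 9 x [-12.   7.] y [-51. -47.]
side 0.01 30 x [-13.   7.] y [-56. -47.]
side 0.02 35 x [-13.   8.] y [-58. -48.]
side 0.03 28 x [-12.   8.] y [-59.  19.]
side 0.05 61 x [-16.   9.] y [-76. -46.]
side 0.06 61 x [-16.  12.] y [-75. -41.]
side 0.07 62 x [-19.  15.] y [-73. -12.]
side 0.08 105 x [-19.  16.] y [-72.  16.]
side 0.09 118 x [-21.  17.] y [-72.   8.]
side 0.1 159 x [-16.  11.] y [-70. -13.]
side 0.11 59 x [-15.   7.] y [-67. -32.]
side 0.12 136 x [-38.  33.] y [-40.  -8.]
side 0.13 161 x [-38.  34.] y [-39.  -9.]
side 0.14 173 x [-39.  35.] y [-39.  -6.]
side 0.15 187 x [-38.  32.] y [-38. -10.]
top 0.05 13 x [-13.   7.] y [-76.  71.]
top 0.06 8 x [-10.  11.] y [-75.  70.]
top 0.07 7 x [-11.  14.] y [-66.  70.]
top 0.09 13 x [-10.  15.] y [-71.  66.]
top 0.1 64 x [-11.  13.] y [-69.  66.]
top 0.11 12 x [-10.  11.] y [-68.  63.]
```

View pics/f.png

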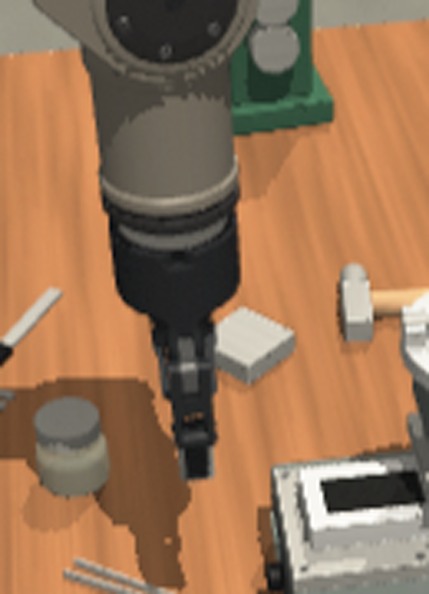

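The picture shows the frame flat and square on the plate (frame at about (370,500) in the crop). The open fingers stand 57 mm out, so I'll turn the gripper and push with the back of the leading finger.

>>> send_rows:
  deltas: "0 0 0 -8.5; 0 0 0 -17; 0 0 0 -25.5; 0 0 0 -34; 0 0 0 -42.5"

```text
t: 8.95
eef_pos: [0.4428, -0.016, 0.175]
tool_rot: [-0.0, 0.934, 0.358, -0.0]
contact_force: [-1.4, -0.5, -0.3]
gripper_width: 0.999
grasp_force: 0.0
```

>>> send_rows:
  deltas: "0 0 0 -8.5; 0 0 0 -17; 0 0 0 -25.5; 0 0 0 -34; 0 0 0 -42.5"

```text
t: 9.45
eef_pos: [0.4428, -0.016, 0.175]
tool_rot: [-0.0, 0.741, 0.672, 0.0]
contact_force: [-0.3, 0.0, 0.3]
gripper_width: 0.999
grasp_force: 0.0
```

>>> send_rows:
  deltas: "0 0 0 -5; 0 0 0.03 -5; 0 0 0.06 -5; 0 0 0.08 -5; 0 0 0.086 -5"

```text
t: 9.95
eef_pos: [0.4412, -0.016, 0.0872]
tool_rot: [-0.002, 0.713, 0.701, -0.001]
contact_force: [-0.7, 0.4, 0.2]
gripper_width: 0.998
grasp_force: 0.0
```

```bash
python3 - <<'E'
from h import *
o,r=st(); print(np.round(o['q'],2))
E
```

```text
t 9.95 pos [ 0.4412 -0.016   0.0872] F [-0.7  0.4  0.2] w 0.998 gf 0.0
axes cols x,y,z:
 [[ 0.016  1.    -0.004]
 [ 1.    -0.016  0.001]
 [ 0.001 -0.004 -1.   ]]
[ 0.25  0.36 -0.41  2.2   0.24  0.63 -0.35]
```

>>> send_rows:
  deltas: "0 0.006 0 0; 0 0.01 0 0; 0 0.013 0 0; 0 0.015 0 0; 0 0.017 0 0"

```text
t: 10.45
eef_pos: [0.4589, -0.0165, 0.0902]
tool_rot: [-0.0, 0.713, 0.701, -0.0]
contact_force: [-3.7, -0.8, 2.4]
gripper_width: 1.0
grasp_force: 1.6
```

>>> send_rows:
  deltas: "0 0.003 0 0; 0 0.006 0 0; 0 0.009 0 0; 0 0.012 0 0; 0 0.015 0 0"

```text
t: 10.95
eef_pos: [0.4744, -0.0166, 0.0898]
tool_rot: [-0.0, 0.713, 0.701, -0.0]
contact_force: [-3.5, -1.2, 2.8]
gripper_width: 0.999
grasp_force: 1.8
```

```bash
python3 - <<'E'
from h import *
st()
b=bot.read_camera('side'); P=pts(b,np.ones((480,640),bool))
P=P[(P[:,0]>.50)&(P[:,0]<.592)&(abs(P[:,1]+.017)<.05)&(abs(P[:,2]-.112)<.005)]
print(len(P),cv2.minAreaRect((P[:,:2]*1000).astype(np.float32)),P.min(0),P.max(0))
save(b,'g.png',(250,120,410,270),3.5)
E
```

```text
t 10.95 pos [ 0.4744 -0.0166  0.0898] F [-3.5 -1.2  2.8] w 0.999 gf 1.7764292657375336
axes cols x,y,z:
 [[ 0.016  1.    -0.   ]
 [ 1.    -0.016 -0.   ]
 [-0.    -0.    -1.   ]]
530 ((553.5584716796875, -18.990270614624023), (76.78842163085938, 62.42592239379883), 0.04753252863883972) [ 0.51517166 -0.0501931   0.10708341] [0.59196598 0.01223922 0.11694435]
```

View pics/g.png

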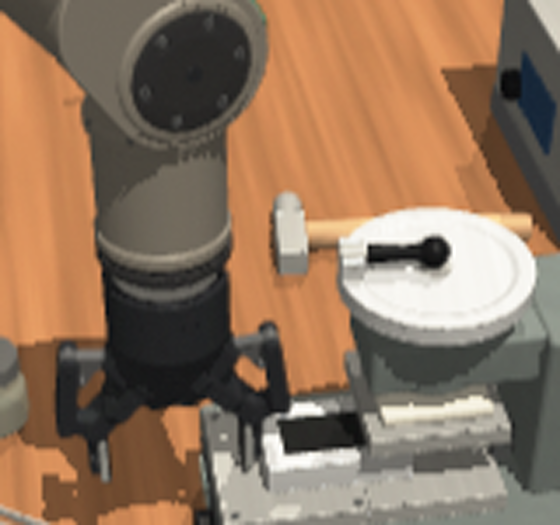

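>>> send_rows:
  deltas: "0 0.004 0 0; 0 0.008 0 0; 0 0.012 0 0; 0 0.016 0 0; 0 0.02 0 0"

```text
t: 11.5
eef_pos: [0.4946, -0.0169, 0.0897]
tool_rot: [-0.0, 0.713, 0.701, -0.0]
contact_force: [-1.8, 0.0, -0.6]
gripper_width: 1.001
grasp_force: 0.8
```

>>> send_rows:
  deltas: "0 0.003 0 0; 0 0.006 0 0; 0 0.009 0 0; 0 0.012 0 0; 0 0.014 0 0"

```text
t: 12.0
eef_pos: [0.5085, -0.0171, 0.0898]
tool_rot: [0.0, 0.713, 0.701, 0.0]
contact_force: [-1.2, 0.3, -1.3]
gripper_width: 1.0
grasp_force: 0.9
```

```bash
python3 - <<'E'
from h import *
o,r=st();e=o['eef_pos']
for n in ('side','top'):
    b=bot.read_camera(n); P=pts(b,np.ones((480,640),bool))
    Q=P[(abs(P[:,1]+.017)<.03)&(P[:,2]>.12)&(P[:,2]<.215)&(P[:,0]<.66)&(P[:,0]>.5)]
    for z in np.arange(.12,.215,.01):
        q=Q[abs(Q[:,2]-z-.005)<.005]
        if len(q)>3:
            x=np.sort(q[:,0]); i=np.argmax(np.diff(x)); print(n,round(z,3),'knuckle max',x[i].round(4),'next',x[i+1].round(4),len(x))
E
```

```text
t 12.0 pos [ 0.5085 -0.0171  0.0898] F [-1.2  0.3 -1.3] w 1.0 gf 0.8830976486206055
axes cols x,y,z:
 [[ 0.016  1.     0.   ]
 [ 1.    -0.016  0.   ]
 [ 0.     0.    -1.   ]]
side 0.12 knuckle max 0.5619 next 0.5914 29
side 0.13 knuckle max 0.5744 next 0.5909 69
side 0.14 knuckle max 0.5809 next 0.5917 237
side 0.15 knuckle max 0.5802 next 0.6118 86
side 0.16 knuckle max 0.5479 next 0.566 101
side 0.17 knuckle max 0.539 next 0.5588 103
side 0.18 knuckle max 0.5754 next 0.5913 150
side 0.19 knuckle max 0.5747 next 0.5912 138
side 0.2 knuckle max 0.5423 next 0.5643 63
side 0.21 knuckle max 0.5386 next 0.542 6
top 0.13 knuckle max 0.5963 next 0.5989 8
```

>>> send_rows:
  deltas: "0 0.0015 -0.002 0; 0 0.003 -0.004 0; 0 0.0045 -0.005 0; 0 0.006 -0.005 0; 0 0.0075 -0.005 0"

```text
t: 12.6
eef_pos: [0.5157, -0.0173, 0.095]
tool_rot: [0.0, 0.713, 0.701, -0.0]
contact_force: [-3.0, 0.2, 1.3]
gripper_width: 1.006
grasp_force: 1.6
```

>>> send_rows:
  deltas: "0 0.001 0 0; 0 0.002 0 0; 0 0.003 0 0"

```text
t: 12.9
eef_pos: [0.5187, -0.0173, 0.0949]
tool_rot: [0.0, 0.713, 0.701, -0.0]
contact_force: [-4.1, -0.1, 2.6]
gripper_width: 0.999
grasp_force: 1.8
```

```bash
python3 - <<'E'
from h import *
o,r=st()
b=bot.read_camera('side')
save(b,'i.png',(280,150,420,290),4)
E
```

```text
t 12.9 pos [ 0.5187 -0.0173  0.0949] F [-4.1 -0.1  2.6] w 0.999 gf 1.7558723819092847
axes cols x,y,z:
 [[ 0.016  1.    -0.   ]
 [ 1.    -0.016 -0.   ]
 [-0.    -0.    -1.   ]]
```

View pics/i.png

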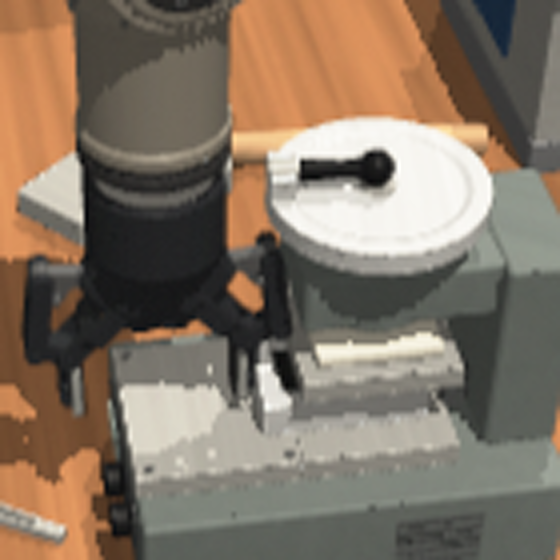

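>>> send_rows:
  deltas: "0 0.0005 0 0; 0 0.001 0 0; 0 0.001 0 0"

```text
t: 13.25
eef_pos: [0.5198, -0.0173, 0.0948]
tool_rot: [0.0, 0.713, 0.701, 0.0]
contact_force: [-2.4, -0.0, 2.3]
gripper_width: 0.998
grasp_force: 1.5
```

>>> send_rows:
  deltas: "0 0.0005 0 0; 0 0.001 0 0; 0 0.001 0 0"

```text
t: 13.55
eef_pos: [0.5208, -0.0173, 0.0948]
tool_rot: [0.0, 0.713, 0.701, 0.0]
contact_force: [-3.0, -0.3, 1.6]
gripper_width: 1.002
grasp_force: 1.5
```

>>> send_rows:
  deltas: "0 0.0005 0 0; 0 0.001 0 0; 0 0.001 0 0"

```text
t: 13.85
eef_pos: [0.521, -0.0174, 0.0946]
tool_rot: [-0.0, 0.713, 0.701, -0.001]
contact_force: [-5.0, 0.4, 2.4]
gripper_width: 0.999
grasp_force: 1.6
```

>>> send_rows:
  deltas: "0 0.0005 0 0; 0 0.001 0 0; 0 0.001 0 0"

```text
t: 14.15
eef_pos: [0.521, -0.0174, 0.0943]
tool_rot: [-0.001, 0.713, 0.701, -0.001]
contact_force: [-7.7, 0.2, 2.6]
gripper_width: 1.003
grasp_force: 1.6
```

>>> send_rows:
  deltas: "0 -0.004 0 0; 0 -0.01 0 0; 0 -0.02 0 0; 0 -0.04 -0.005 0; 0 -0.06 -0.01 0"

```text
t: 14.65
eef_pos: [0.4618, -0.0163, 0.1048]
tool_rot: [0.0, 0.713, 0.701, 0.0]
contact_force: [-0.2, -0.2, 0.3]
gripper_width: 0.996
grasp_force: 0.0
```

```bash
python3 - <<'E'
from h import *
o,r=st(); e=np.array(o['eef_pos'])
b=bot.read_camera('side'); A=pts(b,np.ones((480,640),bool))
P=A[(A[:,0]>.56)&(A[:,0]<.60)&(abs(A[:,1]+.017)<.035)&(A[:,2]>.094)&(A[:,2]<.115)]
print(len(P),P.min(0),P.max(0))
for y in np.arange(-.05,.02,.01):
    q=P[(P[:,1]>=y)&(P[:,1]<y+.01)]
    if len(q)>2: print('y',round(y,3),'front',np.round(np.sort(q[:,0])[:3],4), 'n',len(q))
s=P[(P[:,2]<.107)&(P[:,1]<-.03)]; print('side face y',np.median(s[:,1]) if len(s) else None)
L=A-e
for z in np.arange(.04,.12,.01):
    # tool y=+x world
    q=L[(L[:,2]>=z)&(L[:,2]<z+.01)&(abs(L[:,1])<.04)&(abs(L[:,0])>.055)&(abs(L[:,0])<.085)]
    if len(q)>2: print('bar',round(z,2),len(q),np.round(q[:,1].min()*1e3),np.round(q[:,1].max()*1e3),np.round(q[:,0].min()*1e3),np.round(q[:,0].max()*1e3))
print([ (np.round(d['xyz'],4),d['confidence']) for d in bot.landmark_of(b,'frame')][:3])
E
```

```text
t 14.65 pos [ 0.4618 -0.0163  0.1048] F [-0.2 -0.2  0.3] w 0.996 gf 0.0
axes cols x,y,z:
 [[ 0.016  1.     0.   ]
 [ 1.    -0.016  0.   ]
 [ 0.     0.    -1.   ]]
241 [ 0.57455529 -0.05059415  0.09450373] [0.599217   0.01226803 0.114991  ]
y -0.05 front [0.5746 0.5747 0.5748] n 83
y -0.04 front [0.5746 0.5751 0.5753] n 28
y -0.03 front [0.5749 0.5751 0.5753] n 36
y -0.02 front [0.5751 0.5751 0.5753] n 30
y -0.01 front [0.5752 0.5753 0.5756] n 28
y 0.0 front [0.5761 0.5769 0.5771] n 25
y 0.01 front [0.576  0.5761 0.5779] n 6
side face y -0.04760279237746273
bar 0.04 9 -11.0 -4.0 -64.0 61.0
bar 0.05 71 -15.0 12.0 -75.0 72.0
bar 0.06 51 -15.0 9.0 -76.0 72.0
bar 0.07 46 -14.0 13.0 -74.0 70.0
bar 0.08 40 -15.0 -9.0 -72.0 67.0
bar 0.09 55 -14.0 -2.0 -71.0 67.0
bar 0.1 96 -16.0 13.0 -70.0 66.0
bar 0.11 25 -12.0 11.0 -67.0 63.0
[(array([ 0.6226, -0.0183,  0.0909]), 0.94), (array([ 0.356 , -0.2923,  0.0032]), 0.83), (array([ 0.6445, -0.3874,  0.0011]), 0.66)]
```

>>> send_rows:
  deltas: "-0.015 0 -0.03 8.5; -0.04 0 -0.065 17; -0.06 0 -0.065 25.5; -0.08 0 -0.065 34; -0.084 0 -0.065 42.5"

```text
t: 15.25
eef_pos: [0.4618, -0.1032, 0.1703]
tool_rot: [0.001, 0.92, 0.391, 0.001]
contact_force: [-1.2, 0.5, 0.9]
gripper_width: 0.999
grasp_force: 0.0
```

>>> send_rows:
  deltas: "0 0 0 8.5; 0 0 0 17; 0 0 0 25.5; 0 0 0 34; 0 0 0 42.5"

```text
t: 15.75
eef_pos: [0.462, -0.1005, 0.1699]
tool_rot: [0.0, 0.999, 0.033, 0.001]
contact_force: [-0.7, 0.0, 0.1]
gripper_width: 0.999
grasp_force: 0.0
```

>>> send_rows:
  deltas: "0 0 0 5; 0 0 0 5"

```text
t: 15.95
eef_pos: [0.4619, -0.1004, 0.1699]
tool_rot: [0.0, 1.0, -0.008, 0.001]
contact_force: [0.4, -0.2, 0.4]
gripper_width: 0.997
grasp_force: 0.0
```

>>> send_rows:
  deltas: "0.035 0 0 0; 0.07 0 0.02 0; 0.07 0 0.06 0; 0.07 0 0.075 0; 0.07 0 0.075 0"

```text
t: 16.45
eef_pos: [0.5298, -0.1013, 0.0923]
tool_rot: [-0.0, 1.0, -0.007, -0.002]
contact_force: [-0.3, 0.1, 0.5]
gripper_width: 0.998
grasp_force: 0.0
```

```bash
python3 - <<'E'
from h import *
o,r=st(); print(np.round(o['q'],2))
E
```

```text
t 16.45 pos [ 0.5298 -0.1013  0.0923] F [-0.3  0.1  0.5] w 0.998 gf 0.0
axes cols x,y,z:
 [[ 1.    -0.013 -0.005]
 [-0.013 -1.     0.001]
 [-0.005 -0.001 -1.   ]]
[ 0.17  0.45 -0.12  1.99  0.08  0.71 -1.58]
```

>>> send_rows:
  deltas: "0.012 -0.002 0 0; 0.022 -0.004 0 0; 0.028 -0.004 0 0; 0.031 -0.004 0 0; 0.033 -0.004 0 0"

```text
t: 16.95
eef_pos: [0.565, -0.0981, 0.0953]
tool_rot: [0.0, 1.0, -0.008, 0.0]
contact_force: [-0.5, 0.1, 0.3]
gripper_width: 1.002
grasp_force: 0.0
```

>>> send_rows:
  deltas: "0.001 0 0 0; 0.002 0 0 0; 0.003 0 0 0; 0.004 0 0 0; 0.004 0 0 0"

```text
t: 17.45
eef_pos: [0.5685, -0.0981, 0.0948]
tool_rot: [0.0, 1.0, -0.008, 0.0]
contact_force: [-0.7, 0.6, -1.2]
gripper_width: 1.0
grasp_force: 0.0
```

>>> send_rows:
  deltas: "0.001 0 0 0; 0.002 0 0 0; 0.003 0 0 0; 0.003 0 0 0"

```text
t: 17.85
eef_pos: [0.5711, -0.0984, 0.0947]
tool_rot: [0.0, 1.0, -0.008, -0.0]
contact_force: [-2.1, -0.9, 0.1]
gripper_width: 1.001
grasp_force: 1.1
```

```bash
python3 - <<'E'
from h import *
o,r=st(); e=np.array(o['eef_pos'])
b=bot.read_camera('side')
save(b,'j.png',(280,130,440,290),3.5)
E
```

```text
t 17.85 pos [ 0.5711 -0.0984  0.0947] F [-2.1 -0.9  0.1] w 1.001 gf 1.1233681440353394
axes cols x,y,z:
 [[ 1.    -0.016 -0.001]
 [-0.016 -1.    -0.   ]
 [-0.001  0.    -1.   ]]
```

View pics/j.png

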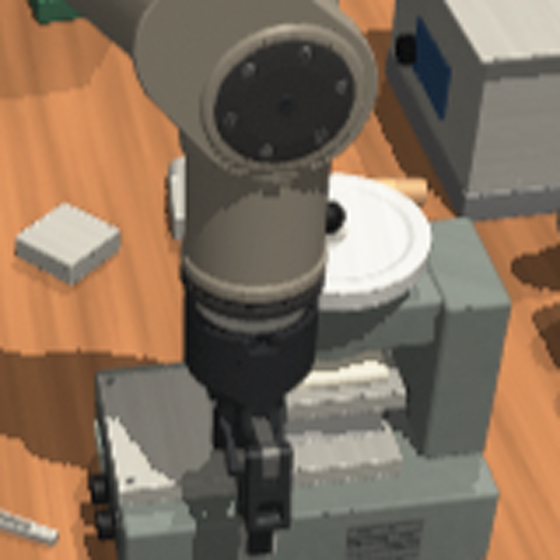

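>>> send_rows:
  deltas: "0.001 0 0 0; 0.002 0 0 0; 0.002 0 0 0"

```text
t: 18.2
eef_pos: [0.5737, -0.0981, 0.0947]
tool_rot: [-0.0, 1.0, -0.008, 0.0]
contact_force: [-1.4, -1.3, -0.1]
gripper_width: 1.002
grasp_force: 0.6
```

>>> send_rows:
  deltas: "-0.02 0 0 0; -0.035 0 -0.03 0; -0.035 -0.01 -0.075 0; -0.035 -0.055 -0.085 0; -0.035 -0.1 -0.085 0"

```text
t: 18.7
eef_pos: [0.5426, 0.003, 0.1831]
tool_rot: [-0.0, 1.0, -0.01, 0.004]
contact_force: [0.8, 0.7, -0.5]
gripper_width: 0.997
grasp_force: 0.0
```

>>> send_rows:
  deltas: "0 -0.045 0 0; 0 -0.06 0.02 0; 0 -0.06 0.055 0; 0 -0.06 0.08 0; 0 -0.06 0.085 0"

```text
t: 19.2
eef_pos: [0.5396, 0.0627, 0.0924]
tool_rot: [0.0, 1.0, -0.008, -0.002]
contact_force: [-0.5, -0.0, -0.2]
gripper_width: 0.997
grasp_force: 0.0
```

>>> send_rows:
  deltas: "0.01 0 0 0; 0.018 0 0 0; 0.022 0 0 0; 0.025 0 0 0; 0.025 0 0 0"

```text
t: 19.7
eef_pos: [0.5669, 0.0619, 0.0955]
tool_rot: [-0.0, 1.0, -0.008, 0.001]
contact_force: [0.2, -0.0, 0.7]
gripper_width: 0.999
grasp_force: 0.0
```

>>> send_rows:
  deltas: "0.0015 0 0 0; 0.003 0 0 0; 0.004 0 0 0; 0.005 0 0 0; 0.005 0 0 0"

```text
t: 20.2
eef_pos: [0.571, 0.0619, 0.0948]
tool_rot: [0.0, 1.0, -0.008, 0.0]
contact_force: [0.2, -0.2, -0.4]
gripper_width: 1.003
grasp_force: 0.0
```

>>> send_rows:
  deltas: "0.001 0 0 0; 0.002 0 0 0; 0.003 0 0 0; 0.003 0 0 0"

```text
t: 20.6
eef_pos: [0.5741, 0.0618, 0.0948]
tool_rot: [-0.0, 1.0, -0.008, 0.0]
contact_force: [-0.2, -0.2, 0.1]
gripper_width: 1.001
grasp_force: 0.0
```

```bash
python3 - <<'E'
from h import *
b=bot.read_camera('side'); A=pts(b,np.ones((480,640),bool))
P=A[(A[:,0]>.56)&(A[:,0]<.60)&(abs(A[:,1]+.017)<.045)&(A[:,2]>.094)&(A[:,2]<.116)]
for y in np.arange(-.06,.03,.01):
    q=P[(P[:,1]>=y)&(P[:,1]<y+.01)]
    if len(q)>2: print('y',round(y,3),'front',np.round(np.sort(q[:,0])[:3],4), 'n',len(q))
print(P.min(0),P.max(0))
a=bot.read_camera('top')
S=cv2.resize(np.array(b['img'][190:270,310:410,::-1]),(750,600),interpolation=cv2.INTER_CUBIC); cv2.imwrite('pics/k.png',S)
E
```

```text
y -0.05 front [0.5794 0.5795 0.5796] n 70
y -0.04 front [0.5795 0.5796 0.5798] n 21
y -0.03 front [0.5792 0.5795 0.5796] n 30
y -0.02 front [0.566  0.5786 0.5792] n 28
y -0.01 front [0.5785 0.5787 0.579 ] n 27
y 0.0 front [0.565  0.5654 0.5676] n 41
y 0.01 front [0.5615 0.5615 0.562 ] n 20
[ 0.56148592 -0.05064124  0.0943417 ] [0.59935466 0.01532576 0.11586088]
```

View pics/k.png

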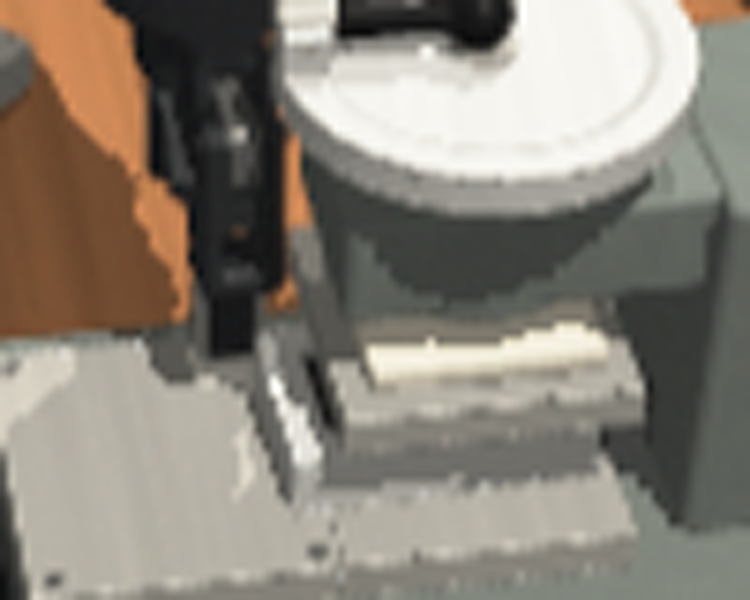

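>>> send_rows:
  deltas: "0.001 0 0 0; 0.002 0 0 0; 0.002 0 0 0"

```text
t: 21.0
eef_pos: [0.5755, 0.062, 0.0946]
tool_rot: [-0.0, 1.0, -0.008, -0.001]
contact_force: [-2.1, 1.3, 1.0]
gripper_width: 1.0
grasp_force: 1.2
```

>>> send_rows:
  deltas: "0.001 0 0 0; 0.002 0 0 0; 0.002 0 0 0"

```text
t: 21.3
eef_pos: [0.5779, 0.0619, 0.0947]
tool_rot: [-0.0, 1.0, -0.008, -0.0]
contact_force: [-3.0, 1.2, 0.7]
gripper_width: 0.997
grasp_force: 1.1
```

>>> send_rows:
  deltas: "-0.02 0 0 0; -0.035 0 -0.03 0; -0.035 0.01 -0.075 0; -0.035 0.055 -0.085 0; -0.035 0.1 -0.085 0"

```text
t: 21.8
eef_pos: [0.5441, -0.038, 0.1831]
tool_rot: [0.0, 1.0, -0.006, 0.004]
contact_force: [2.1, -1.4, -0.1]
gripper_width: 0.999
grasp_force: 0.0
```

>>> send_rows:
  deltas: "0 0.045 0 0; 0 0.061 0.02 0; 0 0.061 0.055 0; 0 0.061 0.08 0; 0 0.061 0.085 0"

```text
t: 22.3
eef_pos: [0.5389, -0.0991, 0.0924]
tool_rot: [0.0, 1.0, -0.008, -0.002]
contact_force: [0.4, 0.3, 0.1]
gripper_width: 1.0
grasp_force: 0.0
```

>>> send_rows:
  deltas: "0.012 0 0 0; 0.024 0 0 0; 0.028 0 0 0; 0.031 0 0 0; 0.031 0 0 0"

```text
t: 22.8
eef_pos: [0.5723, -0.0991, 0.0955]
tool_rot: [0.0, 1.0, -0.008, 0.001]
contact_force: [-0.3, 0.5, -0.4]
gripper_width: 1.0
grasp_force: 0.0
```

>>> send_rows:
  deltas: "0.001 0 0 0; 0.002 0 0 0; 0.002 0 0 0"

```text
t: 23.1
eef_pos: [0.5734, -0.0992, 0.0949]
tool_rot: [0.0, 1.0, -0.008, 0.0]
contact_force: [-1.1, -0.6, 0.2]
gripper_width: 1.002
grasp_force: 0.0
```

>>> send_rows:
  deltas: "0.001 0 0 0; 0.002 0 0 0; 0.002 0 0 0"

```text
t: 23.4
eef_pos: [0.5755, -0.0992, 0.0948]
tool_rot: [-0.0, 1.0, -0.008, 0.0]
contact_force: [0.2, -0.2, -0.3]
gripper_width: 1.001
grasp_force: 0.0
```

>>> send_rows:
  deltas: "0.001 0 0 0; 0.002 0 0 0; 0.002 0 0 0"

```text
t: 23.7
eef_pos: [0.5767, -0.0995, 0.0946]
tool_rot: [0.0, 1.0, -0.008, -0.001]
contact_force: [-3.8, -1.2, 1.8]
gripper_width: 1.001
grasp_force: 1.7
```

```bash
cat > fr.py <<'E'
from h import *
b=bot.read_camera('side'); A=pts(b,np.ones((480,640),bool))
P=A[(A[:,0]>.572)&(A[:,0]<.60)&(abs(A[:,1]+.017)<.045)&(A[:,2]>.094)&(A[:,2]<.116)]
e=[]
for y in np.arange(-.05,.02,.007):
    q=P[(P[:,1]>=y)&(P[:,1]<y+.007)]
    if len(q)>2: print('y',round(y,3),np.round(np.sort(q[:,0])[:3],4),len(q))
print(P.min(0),P.max(0))
E
python3 fr.py
```

```text
[ 0.5720679  -0.0545244   0.10448638] [ 0.5720679  -0.0545244   0.10448638]
```

>>> send_rows:
  deltas: "0.001 0 0 0; 0.0015 0 0 0; 0.0015 0 0 0"

```text
t: 24.05
eef_pos: [0.5787, -0.0995, 0.0947]
tool_rot: [0.0, 1.0, -0.008, -0.0]
contact_force: [-2.2, -0.4, 1.2]
gripper_width: 0.998
grasp_force: 1.6
```

>>> send_rows:
  deltas: "0.001 0 0 0; 0.0015 0 0 0; 0.0015 0 0 0"

```text
t: 24.35
eef_pos: [0.5786, -0.0994, 0.0943]
tool_rot: [0.0, 1.0, -0.008, -0.002]
contact_force: [-9.6, -1.1, 2.8]
gripper_width: 0.998
grasp_force: 0.2
```

>>> send_rows:
  deltas: "-0.01 0 0 0; -0.03 0 -0.01 0; -0.05 0.03 -0.02 0; -0.09 0.06 -0.03 0; -0.1 0.08 -0.05 0"

```text
t: 24.85
eef_pos: [0.4748, -0.1791, 0.144]
tool_rot: [-0.0, 1.0, -0.009, -0.002]
contact_force: [-0.2, -0.1, -0.2]
gripper_width: 0.999
grasp_force: 0.0
```

```bash
cat >> fr.py <<'E'
st()
Q=A[(abs(A[:,1]+.0185)<.034)&(A[:,2]>.166)&(A[:,2]<.2)&(A[:,0]>.575)&(A[:,0]<.62)]
print('head front',np.sort(Q[:,0])[:5])
Q=A[(abs(A[:,1]+.0185)<.044)&(A[:,2]>.12)&(A[:,2]<.142)&(A[:,0]>.58)&(A[:,0]<.62)]
print('platen front',np.sort(Q[:,0])[:5], 'z',Q[:,2].min(),Q[:,2].max())
S=A[(A[:,0]>.575)&(A[:,0]<.72)&(A[:,2]>.094)&(A[:,2]<.11)&(A[:,1]<-.035)&(A[:,1]>-.06)]
for x in np.arange(.575,.72,.012):
    q=S[(S[:,0]>=x)&(S[:,0]<x+.012)]
    if len(q)>2: print('side x',round(x,3),'y',np.round(np.median(q[:,1]),4),len(q), q[:,0].max().round(4))
E
python3 fr.py
```

```text
y -0.05 [0.5844 0.5846 0.5848] 46
y -0.043 [0.5843 0.5846 0.5847] 17
y -0.036 [0.5841 0.585  0.5851] 12
y -0.029 [0.5841 0.5844 0.5845] 16
y -0.022 [0.584  0.584  0.5845] 14
y -0.015 [0.5854 0.5859 0.5869] 12
y -0.008 [0.5838 0.5841 0.5841] 15
y -0.001 [0.5837 0.5838 0.5839] 16
y 0.006 [0.5845 0.5847 0.5851] 8
[ 0.58371102 -0.05045395  0.09459688] [0.59902387 0.01095468 0.11598304]
t 24.9 pos [ 0.4765 -0.1834  0.1479] F [-1.6 -3.2  2.1] w 0.998 gf 0.0
axes cols x,y,z:
 [[ 1.    -0.023  0.002]
 [-0.023 -1.    -0.003]
 [ 0.002  0.003 -1.   ]]
head front [0.59079254 0.59095874 0.59099845 0.5910335  0.59114002]
platen front [0.59085482 0.59086493 0.59110431 0.59112765 0.59117274] z 0.12457236230389257 0.14196895738482473
side x 0.575 y -0.0459 13 0.5868
side x 0.587 y -0.0477 28 0.5989
side x 0.599 y -0.0479 24 0.6108
side x 0.611 y -0.0473 26 0.6226
side x 0.623 y -0.0477 26 0.6339
side x 0.635 y -0.047 29 0.6461
side x 0.647 y -0.0468 27 0.6588
side x 0.659 y -0.0467 23 0.6705
side x 0.671 y -0.0468 20 0.6829
side x 0.683 y -0.0405 13 0.6898
side x 0.695 y -0.0485 22 0.6994
```

```bash
python3 - <<'E'
from h import *
for i in range(3):
    b=bot.read_camera('side'); A=pts(b,np.ones((480,640),bool))
    S=A[(A[:,0]>.668)&(A[:,0]<.705)&(A[:,2]>.091)&(A[:,2]<.113)&(A[:,1]<-.02)&(A[:,1]>-.06)]
    for x in np.arange(.668,.705,.002):
        q=S[(S[:,0]>=x)&(S[:,0]<x+.002)]
        if len(q) and i==0: print(round(x,3),np.round(q[:,1]*1e3,1),np.round(q[:,2]*1e3))
    v=[round(c) for c in proj(b,[.682,-.047,.10])]; 
print(v); u,w=v
np.set_printoptions(linewidth=200)
print(cv2.cvtColor(b['img'],cv2.COLOR_RGB2GRAY)[w-8:w+6,u-14:u+14])
print((b['depth'][w-8:w+6,u-14:u+14]*1000).astype(int))
E
```

```text
0.668 [-46.4 -46.1 -46.3 -43.9 -48.1 -47.1 -57.5] [109. 103. 100.  91.  95.  91.  91.]
0.67 [-45.7 -46.4 -47.3 -46.9 -44.  -48.1 -47.7 -47.6] [108. 106. 104. 100.  94.  98.  94.  91.]
0.672 [-46.8 -45.4 -46.1 -47.5 -46.7 -48.8] [109. 105. 102. 100.  96.  92.]
0.674 [-47.9 -45.9 -46.4 -45.7 -53.6] [110. 105. 102.  92.  93.]
0.676 [-46.8 -49.7 -46.5 -45.3 -46.6 -55.1] [108. 105.  99.  95.  93.  91.]
0.678 [-45.  -46.1 -46.8 -47. ] [103.  98.  96.  93.]
0.68 [-44.1 -59.7] [105.  92.]
0.682 [-39.3 -39.2 -41.5 -42.3] [104.  97.  96.  94.]
0.684 [-39.5 -39.9 -42.  -40.  -40.3] [104. 101. 100.  94.  91.]
0.686 [-37.4 -40.2 -39.1 -41.2 -41.6] [101. 101.  96.  95.  92.]
0.688 [-38.8 -40.7 -40.6 -44.1] [102. 101.  98.  98.]
0.694 [-29.9 -33.6 -33. ] [96. 97. 93.]
0.696 [-21.  -24.4 -24.9 -26.1 -30.  -44.1 -45.3 -58.  -57.6] [100. 101.  98.  96.  93. 103. 101. 106.  93.]
0.698 [-21.2 -21.9 -22.4 -29.1 -23.7 -30.5 -30.  -25.6 -30.5 -38.5 -25.1 -34.1
 -40.3 -44.1 -28.3 -33.6 -37.9 -44.2 -34.1 -40.2 -46.4 -35.3 -47.8 -52.2
 -37.3 -49.4 -54.2 -42.7 -49.9 -54.6 -59.6 -43.6 -50.7 -60.  -52.  -58.
 -5
[... 3169 characters left out ...]
2 1034 1038 1036 1040 1039 1039 1040 1040 1039 1042 1048 1051 1050 1073 1075 1065 1061 1048 1038 1031 1024 1025 1023 1024 1028]
 [1038 1037 1033 1038 1037 1041 1041 1039 1043 1040 1043 1042 1043 1074 1070 1070 1069 1074 1073 1058 1050 1041 1032 1027 1028 1027 1025 1026]
 [1040 1035 1039 1042 1037 1043 1041 1040 1044 1043 1044 1045 1043 1068 1071 1070 1069 1066 1069 1059 1047 1043 1033 1025 1027 1029 1029 1030]
 [1039 1043 1042 1042 1041 1043 1043 1044 1045 1047 1042 1044 1044 1068 1065 1067 1065 1067 1062 1058 1052 1045 1037 1032 1028 1031 1030 1030]
 [1045 1044 1044 1045 1041 1043 1045 1044 1043 1043 1045 1042 1042 1039 1067 1063 1064 1063 1065 1065 1050 1043 1038 1031 1035 1034 1034 1035]]
```

>>> send_rows:
  deltas: "0.005 -0.04 -0.02 0; 0.02 -0.085 -0.035 0; 0.035 -0.13 -0.035 0; 0.05 -0.175 -0.035 0; 0.06 -0.215 -0.035 0"

```text
t: 25.55
eef_pos: [0.5437, 0.0414, 0.1795]
tool_rot: [-0.001, 1.0, -0.006, 0.001]
contact_force: [0.4, 0.0, -0.6]
gripper_width: 1.001
grasp_force: 0.0
```

>>> send_rows:
  deltas: "0 -0.027 0 0; 0 -0.027 0 0; 0 -0.027 0 0"

```text
t: 25.85
eef_pos: [0.5429, 0.0654, 0.1791]
tool_rot: [-0.0, 1.0, -0.006, -0.0]
contact_force: [0.4, -0.6, 0.3]
gripper_width: 1.003
grasp_force: 0.0
```

```bash
python3 - <<'E'
from h import *
st()
b=bot.read_camera('side');print(np.linalg.inv(b['camera_from_world'])[:3,3])
E
```

```text
t 25.85 pos [0.5429 0.0654 0.1791] F [ 0.4 -0.6  0.3] w 1.003 gf 0.0
axes cols x,y,z:
 [[ 1.    -0.012 -0.001]
 [-0.012 -1.     0.001]
 [-0.001 -0.001 -1.   ]]
[ 0.40755498 -0.76803828  0.81901121]
```

>>> send_rows:
  deltas: "0 0.002 0.03 0; 0 0.002 0.06 0; 0 0.002 0.08 0; 0.01 0.002 0.0845 0; 0.02 0.002 0.0845 0"

```text
t: 26.4
eef_pos: [0.5636, 0.06, 0.0949]
tool_rot: [0.0, 1.0, -0.009, -0.0]
contact_force: [1.1, -1.0, 0.3]
gripper_width: 1.0
grasp_force: 0.0
```

>>> send_rows:
  deltas: "0.006 0 0 0; 0.01 0 0 0; 0.012 0 0 0; 0.013 0 0 0; 0.013 0 0 0"

```text
t: 26.9
eef_pos: [0.576, 0.0609, 0.0956]
tool_rot: [-0.0, 1.0, -0.008, 0.0]
contact_force: [-0.1, -0.2, -0.6]
gripper_width: 1.001
grasp_force: 0.1
```

>>> send_rows:
  deltas: "0.0005 0 0 0; 0.001 0 0 0; 0.001 0 0 0"

```text
t: 27.2
eef_pos: [0.5768, 0.0608, 0.0953]
tool_rot: [0.0, 1.0, -0.008, -0.0]
contact_force: [-0.1, 0.2, 0.3]
gripper_width: 1.0
grasp_force: 0.2
```

>>> send_rows:
  deltas: "0.0005 0 0 0; 0.001 0 0 0; 0.001 0 0 0"

```text
t: 27.5
eef_pos: [0.5779, 0.0609, 0.0953]
tool_rot: [-0.0, 1.0, -0.008, -0.0]
contact_force: [0.1, -0.6, 0.3]
gripper_width: 1.0
grasp_force: 0.3
```

>>> send_rows:
  deltas: "0.0005 0 0 0; 0.001 0 0 0; 0.001 0 0 0"

```text
t: 27.8
eef_pos: [0.5789, 0.0609, 0.0953]
tool_rot: [-0.0, 1.0, -0.008, -0.0]
contact_force: [0.1, 1.2, 0.4]
gripper_width: 1.001
grasp_force: 0.5
```

>>> send_rows:
  deltas: "0.0005 0 0 0; 0.001 0 0 0; 0.001 0 0 0"

```text
t: 28.1
eef_pos: [0.5796, 0.0609, 0.0953]
tool_rot: [-0.0, 1.0, -0.008, -0.0]
contact_force: [-2.3, 1.0, 1.7]
gripper_width: 0.998
grasp_force: 1.6
```

>>> send_rows:
  deltas: "0.0005 0 0 0; 0.001 0 0 0; 0.001 0 0 0"

```text
t: 28.4
eef_pos: [0.5798, 0.0609, 0.0952]
tool_rot: [0.0, 1.0, -0.008, -0.001]
contact_force: [-6.2, 1.5, 3.5]
gripper_width: 0.997
grasp_force: 3.5
```

>>> send_rows:
  deltas: "0.0005 0 0 0; 0.0005 0 0 0"

```text
t: 28.6
eef_pos: [0.5798, 0.0609, 0.0951]
tool_rot: [0.0, 1.0, -0.008, -0.002]
contact_force: [-7.5, 2.6, 4.1]
gripper_width: 1.002
grasp_force: 4.1
```

>>> send_rows:
  deltas: "-0.01 0 0 0; -0.03 0 -0.01 0; -0.05 -0.02 -0.03 0; -0.07 -0.05 -0.06 0; -0.07 -0.08 -0.08 0"

```text
t: 29.1
eef_pos: [0.511, 0.1418, 0.1768]
tool_rot: [0.0, 1.0, -0.008, 0.0]
contact_force: [1.8, 0.2, 0.0]
gripper_width: 0.999
grasp_force: 0.0
```

```bash
python3 fr.py; python3 - <<'E'
from h import *
for n in ('side','top'):
    b=bot.read_camera(n); A=pts(b,np.ones((480,640),bool))
    if n=='side':
        S=A[(A[:,0]>.59)&(A[:,0]<.676)&(A[:,2]>.095)&(A[:,2]<.108)&(abs(A[:,1]+.047)<.004)]
        vx,vy,x0,y0=cv2.fitLine(S[:,:2].astype(np.float32),cv2.DIST_HUBER,0,.001,.001).ravel();print('side line deg',np.degrees(np.arctan(vy/vx)),len(S))
        m=[d for d in bot.landmark_of(b,'platen')][:2];print(m)
        q=A[(A[:,0]>.59)&(A[:,0]<.69)&(A[:,2]>.12)&(A[:,2]<.145)&(A[:,1]<-.05)&(A[:,1]>-.075)]
        print('platen side pts z',np.percentile(q[:,2],[1,5,50,95,99]),'y',np.median(q[:,1]))
        vx,vy,x0,y0=cv2.fitLine(q[:,:2].astype(np.float32),cv2.DIST_HUBER,0,.001,.001).ravel();print('platen line deg',np.degrees(np.arctan(vy/vx)))
    for k in ('handle_hinge','handle_ball','wheel_center'):
        print(n,k,[(np.round(d['xyz'],4),round(d['confidence'],2)) for d in bot.landmark_of(b,k)[:2]])
E
```

```text
y -0.05 [0.5846 0.5847 0.5848] 43
y -0.043 [0.5842 0.5843 0.5844] 20
y -0.036 [0.5835 0.5841 0.5848] 14
y -0.029 [0.5844 0.5845 0.5845] 11
y -0.022 [0.5841 0.5841 0.5845] 16
y -0.015 [0.5837 0.5837 0.5847] 13
y -0.008 [0.5838 0.5839 0.5841] 15
y -0.001 [0.5833 0.5837 0.584 ] 13
y 0.006 [0.5843 0.5846 0.5847] 11
[ 0.5832624  -0.05229711  0.09473543] [0.59904296 0.00997208 0.11573303]
t 29.15 pos [0.5136 0.1494 0.1804] F [1.9 7.2 1.9] w 1.001 gf 0.0
axes cols x,y,z:
 [[ 1.    -0.01   0.008]
 [-0.01  -1.     0.005]
 [ 0.008 -0.005 -1.   ]]
head front [0.59091164 0.59097817 0.59110347 0.59121584 0.59122537]
platen front [0.59070789 0.59073815 0.59098072 0.59105021 0.59106134] z 0.1258034906058676 0.14198912599027003
side x 0.575 y -0.0463 13 0.5868
side x 0.587 y -0.0479 26 0.5989
side x 0.599 y -0.0477 25 0.6105
side x 0.611 y -0.048 25 0.6222
side x 0.623 y -0.0471 28 0.6341
side x 0.635 y -0.0471 27 0.6459
side x 0.647 y -0.0474 26 0.6581
side x 0.659 y -0.0465 26 0.6709
side x 0.671 y -0.0467 19 0.6829
side x 0.683 y -0.0402 12 0.69
side x 0.695 y -0.0471 23 0.7004
side line deg 0.9372195 152
[{'xyz': [0.6402, -0.0188, 0.1239], 'confidence': 0.81}]
platen side pts z [0.12536943 0.12765465 0.13816415 0.14312884 0.1444297 ] y -0.0601384136243569
platen line deg -0.4983494
side handle_hinge [(array([ 0.5869, -0.0111,  0.2452]), 0.62)]
side handle_ball [(array([ 0.6343, -0.0212,  0.2511]), 0.61), (array([ 0.5856, -0.0102,  0.2457]), 0.5)]
side wheel_center [(array([ 0.6386, -0.0189,  0.237 ]), 0.81)]
top handle_hinge [(array([ 0.6394, -0.0151,  0.2393]), 0.49), (array([ 0.634 , -0.0187,  0.0889]), 0.47)]
top handle_ball [(array([ 0.6349, -0.014 ,  0.2494]), 0.43)]
top wheel_center [(array([ 0.6422, -0.0153,  0.2387]), 0.94)]
```

```bash
cat > yaw.py <<'E'
from h import *
D=[]
for i in range(6):
    b=bot.read_camera('side'); A=pts(b,np.ones((480,640),bool)); D.append(A)
A=np.vstack(D)
for n,z0,z1,xa,xb,w in (('frame',.094,.108,.580,.589,.027),('platen',.128,.136,.587,.597,.04),('head',.168,.2,.587,.597,.032),('platefront',.079,.087,.490,.504,.05)):
    for it in range(1):
        q=A[(A[:,2]>z0)&(A[:,2]<z1)&(A[:,0]>xa)&(A[:,0]<xb)&(abs(A[:,1]+.018)<w)]
        if len(q)<20: print(n,len(q)); continue
        ys=np.arange(-.018-w,-.018+w,.006); m=[(y+.003,np.median(s)) for y in ys if len(s:=q[(q[:,1]>=y)&(q[:,1]<y+.006),0])>8]
        m=np.array(m); c=np.polyfit(m[:,0],m[:,1],1); print(n,len(q),'x@-.018',np.polyval(c,-.018).round(4),'yaw deg',-np.degrees(c[0]).round(2),np.round(m[:,1]*1e3,1))
E
python3 yaw.py
```

```text
frame 148 x@-.018 0.5843 yaw deg 0.57 [584.4 584.8 584.3 584.3 584.3 584.1]
platen 122 x@-.018 0.5919 yaw deg -0.99 [591.2 591.5 591.6 591.9 592.1 592.2 592.5]
head 430 x@-.018 0.5919 yaw deg -0.3 [592.3 591.7 591.5 591.9 591.7 592.  591.9 591.7 592.2 591.8 592.4]
platefront 72 x@-.018 0.4967 yaw deg -0.83 [496.1 496.4 496.7 497.4]
```

>>> send_rows:
  deltas: "0.015 0.04 0 0; 0.035 0.077 0 0; 0.035 0.077 0.03 0; 0.035 0.077 0.065 0; 0.035 0.077 0.08 0"

```text
t: 30.4
eef_pos: [0.545, 0.0635, 0.0927]
tool_rot: [0.0, 1.0, -0.008, -0.002]
contact_force: [0.2, 1.0, -0.3]
gripper_width: 0.993
grasp_force: 0.0
```

>>> send_rows:
  deltas: "0 0 0 0; 0.015 0 0 0; 0.025 0 0 0; 0.03 0 0 0; 0.031 0 0 0"

```text
t: 30.9
eef_pos: [0.5785, 0.0639, 0.096]
tool_rot: [-0.0, 1.0, -0.008, 0.001]
contact_force: [-0.4, -0.8, 0.8]
gripper_width: 1.005
grasp_force: 0.0
```

```bash
python3 -c "
from h import *
o,r=st();print(o['torque'])"
```

```text
t 30.9 pos [0.5785 0.0639 0.096 ] F [-0.4 -0.8  0.8] w 1.005 gf 0.0
axes cols x,y,z:
 [[ 1.    -0.016  0.001]
 [-0.016 -1.     0.   ]
 [ 0.001 -0.    -1.   ]]
[ 0.03084961  0.00960679 -0.00101093]
```

>>> send_rows:
  deltas: "0.0005 0 0 0; 0.001 0 0 0; 0.001 0 0 0"

```text
t: 31.2
eef_pos: [0.5782, 0.0638, 0.0954]
tool_rot: [0.0, 1.0, -0.008, -0.0]
contact_force: [-0.5, -0.6, 0.1]
gripper_width: 0.998
grasp_force: 0.0
```

>>> send_rows:
  deltas: "0.0005 0 0 0; 0.001 0 0 0; 0.001 0 0 0"

```text
t: 31.5
eef_pos: [0.5795, 0.0637, 0.0953]
tool_rot: [0.0, 1.0, -0.008, 0.0]
contact_force: [0.5, 1.2, 0.0]
gripper_width: 0.996
grasp_force: 0.0
```

>>> send_rows:
  deltas: "0.0005 0 0 0; 0.001 0 0 0; 0.001 0 0 0"

```text
t: 31.8
eef_pos: [0.5798, 0.0637, 0.0951]
tool_rot: [0.0, 1.0, -0.008, -0.001]
contact_force: [-2.7, 0.2, 2.9]
gripper_width: 1.0
grasp_force: 1.7
```

```bash
python3 -c "
from h import *
o,r=st();print(o['torque'])"
```

```text
t 31.8 pos [0.5798 0.0637 0.0951] F [-2.7  0.2  2.9] w 1.0 gf 1.7373330518603325
axes cols x,y,z:
 [[ 1.    -0.016 -0.002]
 [-0.016 -1.    -0.   ]
 [-0.002  0.    -1.   ]]
[-0.02716816  0.64278929 -0.15679487]
```

>>> send_rows:
  deltas: "0.0005 0 0 0; 0.001 0 0 0; 0.001 0 0 0"

```text
t: 32.1
eef_pos: [0.5802, 0.0639, 0.0951]
tool_rot: [0.0, 1.0, -0.008, -0.001]
contact_force: [-6.7, 0.1, 2.6]
gripper_width: 1.0
grasp_force: 3.1
```

```bash
python3 -c "
from h import *
o,r=st();print(o['torque'])"
```

```text
t 32.1 pos [0.5802 0.0639 0.0951] F [-6.7  0.1  2.6] w 1.0 gf 3.0893193930387497
axes cols x,y,z:
 [[ 1.    -0.016 -0.003]
 [-0.016 -1.    -0.   ]
 [-0.003  0.    -1.   ]]
[-0.02949579  1.15787114 -0.32103581]
```

>>> send_rows:
  deltas: "0.0005 0 0 0; 0.001 0 0 0; 0.001 0 0 0"

```text
t: 32.4
eef_pos: [0.5805, 0.0641, 0.095]
tool_rot: [0.0, 1.0, -0.008, -0.002]
contact_force: [-7.8, 1.2, 5.6]
gripper_width: 0.994
grasp_force: 4.1
```

```bash
python3 -c "
from h import *
o,r=st();print(o['torque'])"; python3 yaw.py
```

```text
t 32.4 pos [0.5805 0.0641 0.095 ] F [-7.8  1.2  5.6] w 0.994 gf 4.115637838840485
axes cols x,y,z:
 [[ 1.    -0.016 -0.004]
 [-0.016 -1.    -0.   ]
 [-0.004  0.    -1.   ]]
[ 0.00782568  1.61070914 -0.43255448]
frame 156 x@-.018 0.5846 yaw deg -0.0 [584.4 584.8 584.4 584.8 584.5 585.  584.5 584.5]
platen 106 x@-.018 0.5919 yaw deg -0.76 [591.4 591.5 591.8 591.8 592.1 592.2]
head 466 x@-.018 0.5914 yaw deg 1.34 [592.4 591.6 591.5 591.8 591.7 592.  591.9 588.7 592.1]
platefront 78 x@-.018 0.4968 yaw deg -0.88 [496.1 496.5 496.7 496.9 497.3]
```

>>> send_rows:
  deltas: "0.0005 0 0 0; 0.001 0 0 0; 0.001 0 0 0; 0.001 0 0 0"

```text
t: 33.1
eef_pos: [0.5807, 0.0642, 0.0949]
tool_rot: [0.0, 1.0, -0.008, -0.003]
contact_force: [-10.3, 2.9, 6.6]
gripper_width: 0.998
grasp_force: 5.1
```

```bash
python3 -c "
from h import *
o,r=st();print(o['torque'])"; python3 yaw.py
```

```text
t 33.1 pos [0.5807 0.0642 0.0949] F [-10.3   2.9   6.6] w 0.998 gf 5.137417316436768
axes cols x,y,z:
 [[ 1.    -0.016 -0.005]
 [-0.016 -1.    -0.   ]
 [-0.005  0.    -1.   ]]
[ 0.04869348  2.01740379 -0.54991135]
frame 151 x@-.018 0.5847 yaw deg -0.04 [584.5 584.8 584.6 584.7 584.6 585.  584.5 584.6]
platen 120 x@-.018 0.5919 yaw deg -0.66 [591.4 591.6 591.6 592.  592.1 591.8 592.2]
head 466 x@-.018 0.5914 yaw deg 1.31 [592.3 591.7 591.5 591.8 591.7 592.  591.9 588.8 592.1]
platefront 73 x@-.018 0.4968 yaw deg -0.82 [496.2 496.8 497.  497.2]
```

>>> send_rows:
  deltas: "-0.01 0 0 0; -0.03 0 -0.03 0; -0.03 0 -0.08 0; -0.03 0 -0.13 0; -0.03 0 -0.18 0"

```text
t: 33.9
eef_pos: [0.5535, 0.064, 0.2775]
tool_rot: [0.0, 1.0, -0.008, 0.001]
contact_force: [0.6, 1.0, -0.9]
gripper_width: 1.001
grasp_force: 0.0
```

>>> send_rows:
  deltas: "0.03 0.028 -0.03 0; 0.06 0.056 -0.03 0; 0.088 0.081 -0.03 0; 0.088 0.081 -0.01 7.8; 0.088 0.081 0 7.8"
  claw: 0.6
  force: 30

```text
t: 34.4
eef_pos: [0.6403, -0.0196, 0.2737]
tool_rot: [0.0, 0.997, -0.078, -0.0]
contact_force: [0.6, 0.4, -0.5]
gripper_width: 0.602
grasp_force: 0.0
```

```bash
python3 - <<'E'
from h import *
st()
for n in ('side','top'):
    b=bot.read_camera(n)
    for k in ('handle_ball','handle_hinge','wheel_center'):
        print(n,k,[(np.round(d['xyz'],4),round(d['confidence'],2)) for d in bot.landmark_of(b,k)[:2]])
E
```

```text
t 34.4 pos [ 0.6403 -0.0196  0.2737] F [ 0.6  0.4 -0.5] w 0.602 gf 0.0
axes cols x,y,z:
 [[ 0.988 -0.155 -0.   ]
 [-0.155 -0.988 -0.001]
 [-0.     0.001 -1.   ]]
side handle_ball [(array([ 0.6341, -0.0207,  0.2507]), 0.44)]
side handle_hinge [(array([ 0.5856, -0.0107,  0.2483]), 0.43)]
side wheel_center [(array([ 0.6393, -0.0181,  0.2362]), 0.93), (array([ 0.5855, -0.0082,  0.2484]), 0.61)]
top handle_ball []
top handle_hinge [(array([ 0.7107, -0.2921,  0.0015]), 0.7)]
top wheel_center [(array([ 0.3376, -0.1522,  0.0006]), 0.64)]
```

>>> send_rows:
  deltas: "-0.003 0 0.01 0; -0.003 0 0.02 0; -0.003 0 0.0255 0; -0.003 0 0.0255 0"

```text
t: 35.2
eef_pos: [0.6364, -0.0178, 0.2482]
tool_rot: [0.0, 0.997, -0.076, -0.001]
contact_force: [-0.0, -0.3, 0.1]
gripper_width: 0.603
grasp_force: 0.0
```

>>> send_rows:
  deltas: "0 0 0 0; 0 0 0 0; 0 0 0 0; 0 0 0 0; 0 0 0 0"
  claw: 0.1
  force: 30

```text
t: 35.7
eef_pos: [0.6376, -0.0175, 0.2502]
tool_rot: [-0.0, 0.997, -0.076, 0.0]
contact_force: [1.0, 0.8, 0.4]
gripper_width: 0.205
grasp_force: 29.3
```

>>> send_rows:
  deltas: "-0.0006 0 -0.0078 0; -0.0024 0 -0.0155 0; -0.0055 0 -0.0227 0; -0.0095 0 -0.0294 0; -0.0146 0 -0.0354 0"

```text
t: 36.2
eef_pos: [0.6222, -0.0156, 0.2857]
tool_rot: [0.0, 0.997, -0.076, -0.0]
contact_force: [-0.4, 1.3, -5.2]
gripper_width: 0.201
grasp_force: 29.4
```

>>> send_rows:
  deltas: "-0.006 0 -0.0051 0; -0.0127 0 -0.0092 0; -0.0199 0 -0.0122 0; -0.0276 0 -0.014 0; -0.0354 0 -0.0146 0"

```text
t: 36.7
eef_pos: [0.5891, -0.011, 0.3021]
tool_rot: [0.0, 0.997, -0.076, 0.003]
contact_force: [3.9, -0.5, 6.2]
gripper_width: 0.185
grasp_force: 29.1
```

```bash
python3 - <<'E'
from h import *
st()
b=bot.read_camera('side')
for k in ('handle_ball','handle_hinge','wheel_center','platen'):
    print(k,[(np.round(d['xyz'],4),round(d['confidence'],2)) for d in bot.landmark_of(b,k)[:2]])
E
```

```text
t 36.7 pos [ 0.5891 -0.011   0.3021] F [ 3.9 -0.5  6.2] w 0.185 gf 29.139258563518524
axes cols x,y,z:
 [[ 0.988 -0.152  0.006]
 [-0.152 -0.988 -0.001]
 [ 0.006 -0.    -1.   ]]
handle_ball [(array([ 0.5998, -0.0165,  0.2951]), 0.43)]
handle_hinge [(array([ 0.5843, -0.0129,  0.2474]), 0.72), (array([ 0.6386, -0.0222,  0.2375]), 0.58)]
wheel_center [(array([ 0.6385, -0.0207,  0.2358]), 0.59)]
platen [(array([ 0.6395, -0.0145,  0.1261]), 0.97)]
```

>>> send_rows:
  deltas: "-0.003 0 -0.002 0; -0.005 0 -0.003 0; -0.005 0 -0.003 0"

```text
t: 37.25
eef_pos: [0.5817, -0.009, 0.3025]
tool_rot: [-0.0, 0.997, -0.076, -0.001]
contact_force: [1.1, 0.7, 0.3]
gripper_width: 0.103
grasp_force: 0.0
```

```bash
python3 - <<'E'
from h import *
st()
b=bot.read_camera('side')
for k in ('handle_ball','handle_hinge','wheel_center','platen'):
    print(k,[(np.round(d['xyz'],4),round(d['confidence'],2)) for d in bot.landmark_of(b,k)[:2]])
im=b['img'].astype(int);A=b['depth']
P=pts(b,(im.max(2)<70)); Q=P[(P[:,2]>.252)&(P[:,2]<.30)&(abs(P[:,0]-.595)<.04)&(abs(P[:,1]+.012)<.03)]
for z in np.arange(.252,.3,.006):
    q=Q[(Q[:,2]>=z)&(Q[:,2]<z+.006)]
    if len(q)>1: print(round(z,3),len(q),np.round(np.median(q[:,:2],0),4),np.round(q[:,0].min(),3),np.round(q[:,0].max(),3))
E
```

```text
t 37.25 pos [ 0.5817 -0.009   0.3025] F [1.1 0.7 0.3] w 0.103 gf 2.021453511247273e-06
axes cols x,y,z:
 [[ 0.989 -0.151 -0.002]
 [-0.151 -0.989  0.   ]
 [-0.002 -0.    -1.   ]]
handle_ball [(array([ 0.601 , -0.0159,  0.2945]), 0.58)]
handle_hinge [(array([ 0.586 , -0.0084,  0.2434]), 0.58)]
wheel_center [(array([ 0.6393, -0.0195,  0.2377]), 0.92), (array([ 0.6025, -0.0172,  0.2957]), 0.69)]
platen [(array([ 0.6371, -0.0157,  0.1262]), 0.87)]
0.252 3 [ 0.5847 -0.0124] 0.584 0.589
0.258 10 [ 0.5869 -0.0165] 0.584 0.592
0.264 14 [ 0.5887 -0.0158] 0.584 0.594
0.27 12 [ 0.5904 -0.0157] 0.588 0.596
0.276 10 [ 0.5934 -0.0157] 0.59 0.598
0.282 11 [ 0.5938 -0.0157] 0.591 0.6
0.288 9 [ 0.5958 -0.0204] 0.593 0.604
0.294 30 [ 0.5949 -0.0207] 0.573 0.607
```

>>> send_rows:
  deltas: "0 0 0 0; 0 0 0 0; 0 0 0.003 0; 0.01 0.002 0.006 0; 0.02 0.003 0.0075 0"
  claw: 0.6

```text
t: 38.0
eef_pos: [0.6028, -0.0159, 0.2949]
tool_rot: [0.0, 0.997, -0.076, -0.0]
contact_force: [0.3, 0.3, 1.0]
gripper_width: 0.6
grasp_force: 0.0
```

>>> send_rows:
  deltas: "0.001 0 0 0; 0.001 0 0 0; 0.001 0 0 0; 0.001 0 0 0; 0.001 0 0 0"
  claw: 0.1
  force: 50

```text
t: 38.5
eef_pos: [0.6035, -0.0142, 0.2956]
tool_rot: [-0.001, 0.997, -0.075, 0.001]
contact_force: [1.8, 5.3, -0.4]
gripper_width: 0.189
grasp_force: 48.8
```

>>> send_rows:
  deltas: "-0.003 -0.001 -0.001 0; -0.006 -0.0015 -0.0015 0; -0.009 -0.0015 -0.002 0; -0.012 -0.0015 -0.0023 0; -0.0155 -0.0015 -0.0025 0"

```text
t: 39.0
eef_pos: [0.5887, -0.0121, 0.2983]
tool_rot: [0.0, 0.997, -0.076, 0.001]
contact_force: [4.0, 2.2, -0.3]
gripper_width: 0.196
grasp_force: 48.8
```

```bash
cat > hd.py <<'E'
from h import *
st()
b=bot.read_camera('side')
for k in ('handle_ball','handle_hinge','wheel_center','platen'):
    print(k,[(np.round(d['xyz'],4),round(d['confidence'],2)) for d in bot.landmark_of(b,k)[:2]])
E
python3 hd.py
```

```text
t 39.0 pos [ 0.5887 -0.0121  0.2983] F [ 4.   2.2 -0.3] w 0.196 gf 48.80524277687073
axes cols x,y,z:
 [[ 0.988 -0.152  0.002]
 [-0.152 -0.988 -0.   ]
 [ 0.002  0.    -1.   ]]
handle_ball [(array([ 0.5865, -0.0124,  0.2994]), 0.6)]
handle_hinge [(array([ 0.5879, -0.0099,  0.2493]), 0.65)]
wheel_center [(array([ 0.6409, -0.0189,  0.235 ]), 0.82)]
platen [(array([ 0.6379, -0.0178,  0.1218]), 0.59)]
```

>>> send_rows:
  deltas: "0.0007 -0.0083 0 0; 0.0026 -0.0164 0 0; 0.0059 -0.024 0 0; 0.0103 -0.031 0 0; 0.0158 -0.0373 0 0"

```text
t: 39.75
eef_pos: [0.6077, 0.0202, 0.2981]
tool_rot: [0.002, 0.997, -0.077, -0.002]
contact_force: [-6.2, -4.4, 7.8]
gripper_width: 0.196
grasp_force: 49.7
```

```bash
cat > w.py <<'E'
from h import *
o=bot.get_obs(); e=np.array(o['eef_pos']); c=np.array([.6401,-.020]); d=e[:2]-c
a=np.arctan2(d[1],d[0]); a0=np.arctan2(.0079,-.0514); psi=(a0-a)%(2*np.pi)
t=np.array([np.sin(a),-np.cos(a)]); F=np.array(o['contact_force'])
print('t',o['t'],'psi',round(psi,3),'r',np.hypot(*d).round(4),'z',e[2].round(4),'Ftan',-(F[:2]@t).round(2),'Frad',(F[:2]@d/np.hypot(*d)).round(2),'Fz',F[2].round(1),'w',round(o['gripper_width'],3))
E
python3 w.py
```

```text
t 39.75 psi 0.74 r 0.0516 z 0.2981 Ftan 7.57 Frad 0.43 Fz 7.8 w 0.196
```

>>> send_rows:
  deltas: "0.0064 -0.0053 0 0; 0.0136 -0.0095 0 0; 0.0213 -0.0125 0 0; 0.0295 -0.0143 0 0; 0.0378 -0.0147 0 0"

```text
t: 40.25
eef_pos: [0.6473, 0.0327, 0.2982]
tool_rot: [-0.0, 0.997, -0.076, -0.002]
contact_force: [-6.6, 3.5, 7.1]
gripper_width: 0.195
grasp_force: 49.7
```

>>> send_rows:
  deltas: "0.0083 0.0009 0 0; 0.0163 0.0031 0 0; 0.0238 0.0066 0 0; 0.0307 0.0112 0 0; 0.0368 0.0169 0 0"

```text
t: 40.75
eef_pos: [0.6817, 0.0117, 0.2982]
tool_rot: [-0.001, 0.997, -0.075, -0.002]
contact_force: [-3.8, 4.9, 7.4]
gripper_width: 0.195
grasp_force: 49.6
```

```bash
cat > pl.py <<'E'
from h import *
D=[]
for i in range(4):
    b=bot.read_camera('side'); D.append(pts(b,np.ones((480,640),bool)))
A=np.vstack(D)
q=A[(A[:,0]>.60)&(A[:,0]<.675)&(A[:,2]>.105)&(A[:,2]<.15)&(A[:,1]<-.058)&(A[:,1]>-.068)]
print('platen side face z',np.percentile(q[:,2],[2,10,50,90,98]).round(4),len(q))
print([(np.round(d['xyz'],4),round(d['confidence'],2)) for d in bot.landmark_of(b,'platen')[:1]])
E
python3 w.py; python3 pl.py
```

```text
t 40.75 psi 2.338 r 0.0523 z 0.2982 Ftan 6.22 Frad -0.07 Fz 7.4 w 0.195
platen side face z [0.1163 0.1182 0.1252 0.1307 0.1323] 728
[(array([ 0.6408, -0.0198,  0.1154]), 0.74)]
```

>>> send_rows:
  deltas: "0.0051 0.0066 0 0; 0.0091 0.0138 0 0; 0.0119 0.0217 0 0; 0.0134 0.0299 0 0; 0.0136 0.0382 0 0"

```text
t: 41.5
eef_pos: [0.69, -0.028, 0.2982]
tool_rot: [-0.002, 0.997, -0.075, -0.001]
contact_force: [-2.9, 6.6, 6.3]
gripper_width: 0.194
grasp_force: 49.6
```

```bash
python3 w.py
```

```text
t 41.5 psi 3.149 r 0.0505 z 0.2982 Ftan 6.02 Frad -3.87 Fz 6.3 w 0.194
```

>>> send_rows:
  deltas: "-0.0006 0.0052 0 0; -0.0016 0.0103 0 0; -0.0032 0.0152 0 0"

```text
t: 41.8
eef_pos: [0.6851, -0.0417, 0.2983]
tool_rot: [-0.002, 0.997, -0.075, 0.0]
contact_force: [-0.3, 8.7, 4.4]
gripper_width: 0.189
grasp_force: 49.5
```

```bash
python3 w.py; python3 pl.py
```

```text
t 41.8 psi 3.438 r 0.0499 z 0.2983 Ftan 7.68 Frad -4.03 Fz 4.4 w 0.189
platen side face z [0.1128 0.1147 0.1216 0.127  0.1284] 727
[(array([ 0.6371, -0.0141,  0.1107]), 0.71)]
```

>>> send_rows:
  deltas: "-0.0037 0.005 0 0; -0.0062 0.0095 0 0; -0.0092 0.0138 0 0; -0.0125 0.0177 0 0; -0.0163 0.0213 0 0"

```text
t: 42.55
eef_pos: [0.6674, -0.0609, 0.2983]
tool_rot: [-0.002, 0.997, -0.075, 0.002]
contact_force: [7.1, 6.6, 1.9]
gripper_width: 0.201
grasp_force: 49.3
```

```bash
sed -i 's/c=np.array(\[.6401,-.020\])/c=np.array([.6388,-.020])/' w.py; python3 w.py; python3 pl.py
```

```text
t 42.55 psi 3.949 r 0.0499 z 0.2983 Ftan 9.61 Frad -1.27 Fz 1.9 w 0.201
platen side face z [0.1131 0.1149 0.1218 0.127  0.1284] 729
[(array([ 0.6371, -0.0171,  0.1096]), 0.76)]
```

>>> send_rows:
  deltas: "-0.0025 0.0019 0 0; -0.005 0.0038 0 0; -0.005 0.0038 0 0"

```text
t: 43.1
eef_pos: [0.6618, -0.0642, 0.2983]
tool_rot: [-0.002, 0.997, -0.075, 0.002]
contact_force: [6.6, 6.1, 1.4]
gripper_width: 0.192
grasp_force: 49.3
```

```bash
python3 w.py; python3 -c "
from h import *
o,r=st();print(np.round(o['q'],2))
d=np.array(o['eef_pos'][:2])-[.6385,-.0195]; print('outward in tool',r[:2,:2].T@d/np.hypot(*d), np.degrees(np.arctan2(*(r[:2,:2].T@d)[::-1])))"
```

```text
t 43.1 psi 4.08 r 0.0499 z 0.2983 Ftan 8.69 Frad -2.37 Fz 1.4 w 0.192
t 43.1 pos [ 0.6618 -0.0642  0.2983] F [6.6 6.1 1.4] w 0.192 gf 49.26599085330963
axes cols x,y,z:
 [[ 0.989 -0.149  0.004]
 [-0.149 -0.989  0.003]
 [ 0.004 -0.003 -1.   ]]
[ 0.09  0.42 -0.12  1.51  0.05  1.21 -1.76]
outward in tool [0.58923386 0.80796238] 53.897335301910246
```

>>> send_rows:
  deltas: "0 0 0 8.5; 0 0 0 17; 0 0 0 25.5; 0 0 0 34; 0 0 0 42.5"

```text
t: 43.6
eef_pos: [0.6619, -0.0642, 0.2983]
tool_rot: [-0.002, 0.901, -0.434, 0.001]
contact_force: [5.9, 6.8, 1.8]
gripper_width: 0.197
grasp_force: 49.4
```

>>> send_rows:
  deltas: "0 0 0 6; 0 0 0 11.5; 0 0 0 11.5"

```text
t: 43.9
eef_pos: [0.6619, -0.0643, 0.2983]
tool_rot: [-0.002, 0.854, -0.521, 0.001]
contact_force: [6.3, 6.7, 2.3]
gripper_width: 0.196
grasp_force: 49.4
```

```bash
python3 w.py; python3 -c "
from h import *
o,r=st();print(np.round(o['q'],2))
d=np.array(o['eef_pos'][:2])-[.6385,-.0195]; print('outward in tool', np.degrees(np.arctan2(*(r[:2,:2].T@d)[::-1])))"
```

```text
t 43.9 psi 4.079 r 0.0499 z 0.2983 Ftan 8.68 Frad -3.07 Fz 2.3 w 0.196
t 43.9 pos [ 0.6619 -0.0643  0.2983] F [6.3 6.7 2.3] w 0.196 gf 49.39228892326355
axes cols x,y,z:
 [[ 0.458 -0.889  0.004]
 [-0.889 -0.458  0.002]
 [-0.    -0.005 -1.   ]]
[-0.04  0.41  0.06  1.52 -0.03  1.21 -2.64]
outward in tool -0.34962131309911076
```

>>> send_rows:
  deltas: "-0.0078 -0.001 0.0006 0; -0.0155 -0.002 0.0024 0; -0.0227 -0.002 0.0055 0; -0.0294 -0.002 0.0095 0; -0.0354 -0.002 0.0146 0"

```text
t: 44.4
eef_pos: [0.6473, -0.035, 0.2854]
tool_rot: [-0.001, 0.854, -0.521, 0.003]
contact_force: [3.5, 1.2, 8.3]
gripper_width: 0.195
grasp_force: 55.0
```

```bash
python3 hd.py
```

```text
t 44.4 pos [ 0.6473 -0.035   0.2854] F [3.5 1.2 8.3] w 0.195 gf 55.036118030548096
axes cols x,y,z:
 [[ 0.458 -0.889  0.005]
 [-0.889 -0.458 -0.001]
 [ 0.003 -0.004 -1.   ]]
handle_ball [(array([ 0.6501, -0.0438,  0.2908]), 0.55)]
handle_hinge [(array([ 0.6603, -0.0614,  0.2481]), 0.6)]
wheel_center [(array([ 0.6395, -0.0192,  0.2399]), 0.7)]
platen [(array([ 0.6396, -0.0132,  0.1111]), 0.88)]
```

>>> send_rows:
  deltas: "-0.0051 0 0.006 0; -0.0092 0 0.0127 0; -0.0122 0 0.0199 0; -0.014 0 0.0276 0; -0.0146 0 0.035 0"

```text
t: 45.15
eef_pos: [0.6391, -0.0192, 0.2488]
tool_rot: [-0.001, 0.854, -0.52, -0.0]
contact_force: [-0.4, 8.4, 8.1]
gripper_width: 0.198
grasp_force: 64.5
```

```bash
python3 hd.py
```

```text
t 45.15 pos [ 0.6391 -0.0192  0.2488] F [-0.4  8.4  8.1] w 0.198 gf 64.45780634880066
axes cols x,y,z:
 [[ 0.46  -0.888  0.   ]
 [-0.888 -0.46   0.002]
 [-0.002 -0.002 -1.   ]]
handle_ball [(array([ 0.6416, -0.0239,  0.264 ]), 0.74), (array([ 0.64  , -0.0196,  0.2371]), 0.65)]
handle_hinge [(array([ 0.661 , -0.0613,  0.2482]), 0.57)]
wheel_center [(array([ 0.64  , -0.0199,  0.2347]), 0.96)]
platen [(array([ 0.6378, -0.0191,  0.1134]), 0.81)]
```

>>> send_rows:
  deltas: "0 0 0 0; 0 0 0 0; 0 0 0 0; 0 0 -0.02 0; 0 0 -0.05 0"
  claw: 0.6

```text
t: 45.9
eef_pos: [0.637, -0.0222, 0.2962]
tool_rot: [0.002, 0.854, -0.521, -0.002]
contact_force: [0.2, -0.1, 0.0]
gripper_width: 0.6
grasp_force: 0.0
```

```bash
python3 hd.py; cat > bl.py <<'E'
from h import *
for n in ('side','top'):
    b=bot.read_camera(n); im=b['img'].astype(int)
    P=pts(b,im.max(2)<80); Q=P[(P[:,2]>.238)&(P[:,2]<.28)&(np.hypot(P[:,0]-.637,P[:,1]+.019)<.056)]
    u=np.array([.46,-.888]); s=(Q[:,:2]-[.6375,-.0195])@u
    for k in np.arange(-.02,.056,.008):
        q=Q[(s>=k)&(s<k+.008)]
        if len(q)>1: print(n,'r',round(k,3),len(q),'zmed',np.median(q[:,2]).round(4),'zmax',q[:,2].max().round(4))
E
python3 bl.py
```

```text
t 45.9 pos [ 0.637  -0.0222  0.2962] F [ 0.2 -0.1  0. ] w 0.6 gf 0.0
axes cols x,y,z:
 [[ 0.458 -0.889 -0.006]
 [-0.889 -0.458 -0.001]
 [-0.002  0.006 -1.   ]]
handle_ball [(array([ 0.6415, -0.0219,  0.2649]), 0.73), (array([ 0.5959, -0.0162,  0.166 ]), 0.36)]
handle_hinge [(array([ 0.6658, -0.0603,  0.2459]), 0.61), (array([ 0.5449, -0.0165,  0.0895]), 0.35)]
wheel_center []
platen [(array([ 0.6393, -0.0154,  0.1118]), 0.59), (array([ 0.5116,  0.2968, -0.0008]), 0.4)]
side r -0.004 17 zmed 0.2667 zmax 0.2724
side r 0.004 40 zmed 0.2666 zmax 0.274
side r 0.012 18 zmed 0.2614 zmax 0.2658
side r 0.02 14 zmed 0.2592 zmax 0.2631
side r 0.028 16 zmed 0.257 zmax 0.2619
side r 0.036 14 zmed 0.2555 zmax 0.2601
```

>>> send_rows:
  deltas: "0 0 -0.015 0; 0.003 0 -0.015 0; 0.003 0 -0.015 0; 0.003 0 -0.015 0; 0.003 0 -0.015 0"
  claw: 0

```text
t: 46.75
eef_pos: [0.6401, -0.024, 0.3129]
tool_rot: [0.0, 0.854, -0.52, -0.0]
contact_force: [0.2, -0.8, 0.2]
gripper_width: -0.0
grasp_force: 0.0
```

>>> send_rows:
  deltas: "0 0 0.015 0; 0 0 0.025 0; 0 0 0.032 0; 0 0 0.037 0; 0 0 0.042 0"

```text
t: 47.25
eef_pos: [0.6403, -0.0237, 0.2707]
tool_rot: [-0.0, 0.854, -0.52, -0.0]
contact_force: [-0.1, 0.6, 1.0]
gripper_width: 0.0
grasp_force: 0.5
```

>>> send_rows:
  deltas: "0 0 0.001 0; 0 0 0.002 0; 0 0 0.003 0; 0 0 0.003 0"

```text
t: 47.65
eef_pos: [0.6404, -0.024, 0.2684]
tool_rot: [-0.0, 0.854, -0.52, 0.0]
contact_force: [-0.4, 1.3, 0.6]
gripper_width: 0.001
grasp_force: 0.3
```

Contact is light (handle friction only). I'll press on until it meets its stop.

>>> send_rows:
  deltas: "0 0 0.001 0; 0 0 0.002 0; 0 0 0.003 0; 0 0 0.003 0"

```text
t: 48.05
eef_pos: [0.6405, -0.0239, 0.2656]
tool_rot: [-0.0, 0.854, -0.52, 0.0]
contact_force: [-0.2, 0.7, 2.9]
gripper_width: -0.002
grasp_force: 1.4
```

>>> send_rows:
  deltas: "0 0 0.001 0; 0 0 0.0015 0; 0 0 0.0015 0"

```text
t: 48.35
eef_pos: [0.6411, -0.0235, 0.2651]
tool_rot: [-0.001, 0.854, -0.52, 0.001]
contact_force: [-1.5, 0.4, 7.6]
gripper_width: 0.001
grasp_force: 3.8
```

>>> send_rows:
  deltas: "0 0 -0.02 0; 0 0 -0.06 0; 0 0 -0.1 0; -0.02 0 -0.13 0; -0.05 0.04 -0.15 0"

```text
t: 48.85
eef_pos: [0.5877, 0.0029, 0.4132]
tool_rot: [-0.001, 0.854, -0.52, 0.001]
contact_force: [0.3, 0.3, 0.2]
gripper_width: -0.0
grasp_force: 0.0
```

>>> send_rows:
  deltas: "-0.02 0.045 0 0; -0.04 0.085 0 0; -0.04 0.085 0 0; -0.04 0.085 0 0"

```text
t: 49.25
eef_pos: [0.4908, -0.0023, 0.4126]
tool_rot: [-0.0, 0.854, -0.52, 0.001]
contact_force: [0.6, -0.9, -0.1]
gripper_width: -0.001
grasp_force: 0.0
```

```bash
python3 hd.py; python3 bl.py; python3 yaw.py; python3 pl.py; python3 - <<'E'
from h import *
b=bot.read_camera('side'); A=pts(b,np.ones((480,640),bool))
w=[round(c) for c in proj(b,[.682,-.047,.10])]
print(cv2.cvtColor(b['img'],cv2.COLOR_RGB2GRAY)[w[1]-2:w[1]+6,w[0]-6:w[0]+6])
E
```

```text
t 49.25 pos [ 0.4908 -0.0023  0.4126] F [ 0.6 -0.9 -0.1] w -0.001 gf 0.0
axes cols x,y,z:
 [[ 0.458 -0.889  0.001]
 [-0.889 -0.458 -0.   ]
 [ 0.001 -0.001 -1.   ]]
handle_ball [(array([ 0.6399, -0.0231,  0.2522]), 0.62), (array([ 0.6395, -0.0171,  0.1109]), 0.39)]
handle_hinge [(array([ 0.6614, -0.0618,  0.2478]), 0.7), (array([ 0.6408, -0.0206,  0.2388]), 0.22)]
wheel_center [(array([ 0.6407, -0.0182,  0.2341]), 0.94)]
platen [(array([ 0.6388, -0.0161,  0.1094]), 0.93), (array([ 0.6413, -0.0192,  0.234 ]), 0.61)]
side r -0.004 26 zmed 0.2539 zmax 0.2592
side r 0.004 34 zmed 0.2528 zmax 0.2594
side r 0.012 13 zmed 0.2499 zmax 0.2558
side r 0.02 13 zmed 0.2517 zmax 0.2552
side r 0.028 16 zmed 0.252 zmax 0.2549
side r 0.036 8 zmed 0.2515 zmax 0.2564
top r -0.012 7 zmed 0.2514 zmax 0.2549
top r -0.004 22 zmed 0.2548 zmax 0.259
top r 0.004 16 zmed 0.2546 zmax 0.2607
top r 0.012 11 zmed 0.2512 zmax 0.2568
top r 0.02 10 zmed 0.2511 zmax 0.2582
top r 0.028 12 zmed 0.2502 zmax 0.2524
top r 0.036 12 zmed 0.2496 zmax 0.2563
frame 148 x@-.018 0.5847 yaw deg -0.18 [584.4 584.9 584.4 585.  584.5 
[... 191 characters left out ...]
6 127 128 127 121  73  44  53  55]
 [125 123 123 124 125 127 126 124  73  52  54  55]
 [126 123 122 124 139 124 119 106  69  60  54  56]
 [111 109 114 114 120  94  88  76  63  62  57  55]
 [104 102 106 110 138  61  63  62  62  60  60  55]
 [ 99  98  95 102 166 112 108 104  62  61  62  56]
 [ 86  86  85  87 133 150 128 125  63  62  62  58]]Traceback (most recent call last):
  File "yaw.py", line 11, in <module>
    m=np.array(m); c=np.polyfit(m[:,0],m[:,1],1); print(n,len(q),'x@-.018',np.polyval(c,-.018).round(4),'yaw deg',-np.degrees(c[0]).round(2),np.round(m[:,1]*1e3,1))
                                ~^^^^^
IndexError: too many indices for array: array is 1-dimensional, but 2 were indexed
```

```bash
python3 -c "
from station import bot
print(bot.hand_in())"
```

```text
the job is handed in; nothing more can be done
None
```

I handed the job in at about 50 s. The frame is in the press within about 0.6° of square, the upper platen is wound about 3.4 mm past contact, and the handle is folded flat. I couldn't see the sensing pin; that it is fully in rests on the frame stopping firmly at about 10 N, with its front end 7 mm out of the platens. No verdict came back.

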